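Lock the press air setting and start the crank bolt in its boss

TASK

Get the stamping press ready for fastening its work plate: turn the air regulator's knob until its pointer lines up with the raised mark, then slide the steel lock fork fully home around the knob. Then take the crank of the bolt standing loose in the boss, turn it backward (anticlockwise seen from above) until you feel it drop into the thread, and from there forward (clockwise) one full turn so that it is started. Finish while still gripping the crank's black handle firmly and keeping still; do not let go, and leave the knob setting and the other things on the bench as they are.

Things in the scene. Friction and masses are not known exactly. Their poses are not given: they have to be found in the camera images.
- knob (a joint): regulator knob angle, rad: 0 when the pointer points along the regulator's own -x (away from the lock fork), growing clockwise from above, range 0 to 2.2; stays where left, turning moment about 0.04 N m
- knob_grip (a point): middle of the knob's upright black bar grip (42 mm long, 14 thick, 28 tall), on the knob's vertical axis, 68 mm above the bench. x axis along the bar; the pointer (small nose and white line at one end of the bar) is at its -x end. Below the bar is a round skirt, radius 24 mm
- mark_rib (a point): the mark: a raised black rib 13 x 4 mm lying radially on the white dial under the knob; this point is its middle, 33 mm from the knob axis. x axis along the rib, outward is -x. Fixed, but its place differs each time, 0.5 to 1.5 rad clockwise of the pointer's start. The knob is set when the pointer points along the rib
- lock (a joint): lock fork travel, m: 0 withdrawn, 0.035 fully home at its stop around the knob skirt; friction about 2 N
- lock_tab (a point): middle of the fork's upright steel push tab (34 mm wide, 8 thick, 32 tall), 68 mm above the bench. The fork lies flat (z 46 to 52 mm) on the far side of the knob; withdrawn, the tab is 86 mm from the knob axis. x axis across the tab's thickness; the fork slides home toward -x, to the knob. Behind the tab (+x) is free above 45 mm
- bolt (a joint): turn of the crank bolt, rad, not wrapped, clockwise from above (forward, tightening) positive; at 0 the crank points along point boss_top's +x, at value a it points a clockwise from there. Starts between -0.5 and 0.5. Friction about 0.06 N m
- bolt_depth (a joint): how far the bolt has sunk, m, down positive. One-start right-hand thread, 6 mm pitch. At first the bolt (about 5 N) rests on top of the thread at 0.5 to 3.5 mm; turned backward it climbs 6 mm per turn to 0, then, 0.7 to 3.9 rad back from its start (place not marked), drops at once to 6 mm. One turn forward from there takes it to 12 mm; it bottoms at 15.5 mm
- boss_top (a point): centre of the top of the round steel boss (outer radius 27 mm) on the steel plate (220 x 180 x 16 mm, fixed), on the bolt's vertical axis, 60 mm above the bench. Its axes are the plate's
- sleeve: black upright round crank handle, 22 mm dia, 36 mm tall, origin at its centre, 45 mm from the bolt axis. Spins on its pin and floats 16 mm up it; at rest it is 111 mm minus depth above the bench, arm of crank 21 mm below its centre, pin cap (radius 8) top 41 mm above. Held 5 mm up it leaves the bolt free to climb and drop; pressed down on its shoulder it passes that to the hand
- spool: bystander: foil spool, two white discs of radius 30 mm on a brass core, 60 mm tall, origin at underside
- blanks: bystander: stack of dark tag blanks 90 x 55 x 15 mm, origin at underside
- wrench: bystander: steel wrench lying flat, on the bench
- die: bystander: brass stamping die 34 x 50 x 17 mm lying on the steel plate, origin at underside, about 65 mm to the side of the bolt axis
Things that resemble listed ones, but are neither listed nor needed, are in the scene too. What is meant by the part that bears knob is not yellow, and is the smaller of those in its own colour.

How it is judged:
By the outcome, as a careful person would: the job done as asked, in the order asked, and still so for the second after the job is handed in, while the arm keeps its last pose, push and grip.
It also fails if it takes over 72 s, if anything falls off the work surface, if the arm or the gripper's body presses on something with over 40 N, if the wrist force passes 120 N, or if a joint passes its speed limit or range.

ROBOT

A 6-joint arm with a two-finger parallel gripper is mounted at the origin on the work surface. World frame = base frame: x ahead of the robot, y to its left, z up, the work surface at z = 0. Lengths are in m, angles in rad, forces in N, time in s.
With the tool pointing down it reaches from about 0.375 to 0.975 m from the base axis. Payload 3.8 kg.
Tool frame: the origin (TCP) lies on the centre line of the jaws, within the pads' length; the fingertips stand 22 mm ahead of it and the grasp point (between the pads) lies 3 mm ahead of it; x points along the fingers, y is the direction in which the jaws open and shut, and the axes are right-handed (so a half turn about x gives the same grasp; the last joint's range is limited). The gripper opens to 85 mm and grips with 20 to 120 N. Pads are 22 mm wide; open, the fingers measure 114 mm over their backs; the gripper's body (76 mm by 85 mm) begins 54 mm behind the grasp point. The pads swing forward as they close: fully open they stand 13 mm farther back than shut.
Start: joints at [-1.189, 0.264, 1.604, -0, 1.274, -0.037], TCP at [0.274, -0.617, 0.253] pointing down, gripper open.
Joint ranges: [-2.63, 2.63], [-0.94, 2.18], [0.31, 2.57], [-1.31, 4.45], [0, 2.66], [-2.55, 2.55]. Speed limits (rad/s): [2.57, 2.57, 3.14, 3.14, 3.14, 3.14].

INTERFACE

Orientations are given as a rotation vector (axis times angle).
In Python, from workcell import monitor, eyes, finish_job gives the robot as it stands. The module is installed in compiled form; this text tells all that it offers.
- The arm moves only by the tool play_rows, never from a script. Its argument "deltas" is a list of rows, each an object of numbers: "wx", "wy", "wz": the turn, a rotation vector about the world's x, y, z in degrees; "x", "y", "z": the shift along the world's x, y, z in mm; "fingers": the closure, from -1 (fully open) to 1 (shut), so that 0 is half open. A call has 1 to 20 rows; each row is the pose to reach, as a shift and turn from the pose commanded when the call began; what a row does not reach only later rows make up. A row lasts 1/8 s, in which the tool goes at most 62.5 mm and 10.7 degrees, less where a joint would pass 70% of its speed; a pose out of reach is approached as far as the arm can. A call with a gripper value outside its range is refused whole. The fingers move at their own pace and stop on an object; "grip_force" is the grip in N (left out, the last holds). Time passes only in rows, so rows that repeat a pose let the fingers close. It gives the time, the measured TCP pose, the force and the opening at its end, in the units of the state.
- monitor.read_state(): the state, without advancing time (a new reading comes with each control period).
- eyes.read_camera(name): name is "scene" or "top"; returns a dict with "frame" (480x640x3 uint8, red, green, blue), "depth" (480x640 float32, m along the optical axis (not along the pixel's ray), 0 where there is no reading), "K" (3x3 intrinsics, pixels), "view" (4x4, takes a point from world to camera coordinates). Camera axes: x right, y down, z forward; pixel columns grow to the right and rows downward; lengths in m; the calibration is good to about 2 mm. A picture is of the moment at which its call begins.
- finish_job(): hands the job in, once; it reports no verdict.
The state is a dict: "time": time; "q": joint angles; "joint_vel": joint speeds; "joint_torque": joint torques, N m; "tool_pos": TCP position; "tcp_rot": TCP orientation; "wrist_force": force on the tool from outside, world axes, zero at the start; "torque": the same for the moment, N m; "width": opening from 0.0 (shut) to 1.0 (fully open).
Only numpy, scipy, OpenCV 4.12 (cv2) and the standard library are available. Lean on these libraries where they do the work, as an engineer would, in place of code of your own. Each camera call takes 0.05 s, during which the arm holds its last target.

## Working session

There is one attempt and no reset: what is moved stays moved. The work goes in short steps, Python scripts to look and compute and a tool call to move; the robot and the scene stay as the last step left them, time stands still between calls to the robot, and variables do not carry over. Pictures are saved under pics/ and viewed, and the job is handed in when it is done.

Besides the shell and the picture viewer there is one more tool, called after "Request:" as name([rows], argument=value, ...), one row to a line, values as JSON. play_rows: Moves the arm, as the interface text tells. Its arguments: {"type":"object","properties":{"deltas":{"type":"array"},"grip_force":{"type":"number"}},"required":["deltas"]}

```bash
mkdir -p pics; cat > h.py <<'E'
from workcell import monitor, eyes, finish_job
import numpy as np, cv2
from scipy.spatial.transform import Rotation as R
def grab(n,tag):
    c=eyes.read_camera(n); np.savez(f'{n}_{tag}.npz',**{k:c[k] for k in('frame','depth','K','view')})
    cv2.imwrite(f'pics/{n}_{tag}.png',cv2.cvtColor(c['frame'],cv2.COLOR_RGB2BGR)); return c
def load(n,tag): return dict(np.load(f'{n}_{tag}.npz'))
def ray(c,u,v,z):
    Rw=c['view'][:3,:3];t=c['view'][:3,3];o=-Rw.T@t
    d=Rw.T@np.linalg.inv(c['K'])@np.array([u,v,1.]);return o+d*(z-o[2])/d[2]
def dep(c,u,v):
    d=c['depth'][int(v),int(u)];Rw=c['view'][:3,:3];t=c['view'][:3,3]
    return Rw.T@(np.linalg.inv(c['K'])@np.array([u,v,1.])*d-t)
def proj(c,p):
    q=c['K']@(c['view'][:3,:3]@np.array(p)+c['view'][:3,3]);return q[:2]/q[2]
def crop(c,u0,v0,u1,v1,s,name):
    im=cv2.cvtColor(c['frame'][v0:v1,u0:u1],cv2.COLOR_RGB2BGR)
    cv2.imwrite(f'pics/{name}.png',cv2.resize(im,None,fx=s,fy=s,interpolation=cv2.INTER_CUBIC))
E
python3 - <<'E'
from h import *
for n in('scene','top'):
    c=grab(n,'0');Rw=c['view'][:3,:3];print(n,-Rw.T@c['view'][:3,3],Rw[2],c['K'][0])
print(monitor.read_state())
E
```

```text
scene [1.44996118 0.64567153 0.81325596] [-0.71812037 -0.43517093 -0.54307403] [624.98385693   0.         314.46332861]
top [0.29263229 0.08781272 1.13111302] [ 0.20499692 -0.00160732 -0.9787613 ] [557.91594035   0.         318.29850647]
{'time': 0.1, 'q': array([-1.18887972e+00,  2.64727838e-01,  1.60525921e+00, -1.93379388e-06,
        1.27371648e+00, -3.68779165e-02]), 'joint_vel': array([ 0.0012245 , -0.00115085, -0.00358507,  0.00109379,  0.00071948,
       -0.0018481 ]), 'joint_torque': array([ 5.86460264e-04, -5.16706824e+01, -3.68590450e+01, -5.54731480e-05,
        6.27710469e-03, -1.32387635e-05]), 'tool_pos': array([ 0.27427136, -0.61607583,  0.25204102]), 'tcp_rot': array([ 1.99091543,  0.42528999, -1.99165682]), 'wrist_force': array([ 0.51529513,  0.54615378, -0.34141876]), 'torque': array([ 0.00088393,  0.01020995, -0.02097295]), 'width': 1.0001563213689704}
```

View pics/top_0.png

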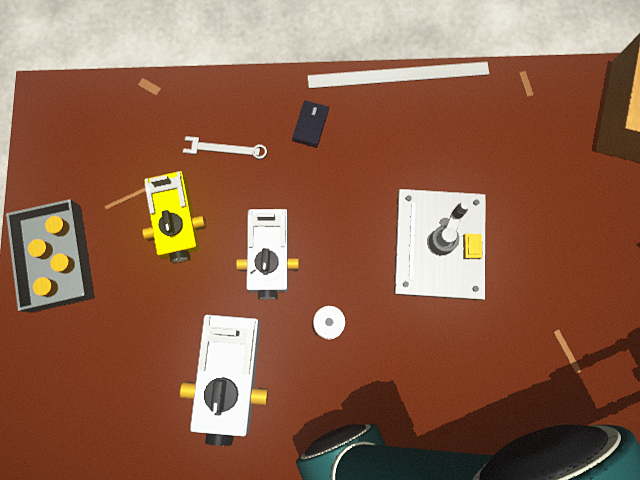

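View pics/scene_0.png

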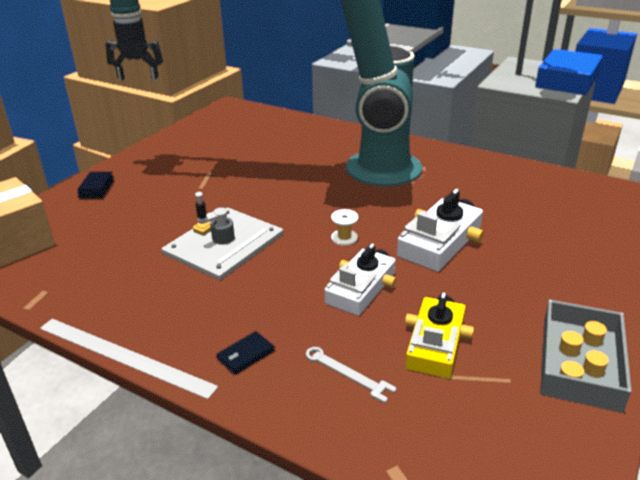

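The top view shows a yellow regulator (170,222), a large white one (221,390) and the smaller white one (266,253), which is the target. The plate and bolt are at (443,241), with the crank pointing to (460,210). I'll zoom in on both.

```bash
python3 - <<'E'
from h import *
t=load('top','0');s=load('scene','0')
a=cv2.resize(t['frame'][200:305,225:310],None,fx=5,fy=5,interpolation=cv2.INTER_CUBIC)
b=cv2.resize(t['frame'][180:305,390:495],None,fx=4,fy=4.2,interpolation=cv2.INTER_CUBIC)
b=cv2.resize(b,(375,525));im=np.hstack([a,b]);cv2.imwrite('pics/z1.png',im[:,:,::-1])
a=cv2.resize(s['frame'][235:315,320:400],(400,400),interpolation=cv2.INTER_CUBIC)
b=cv2.resize(s['frame'][185:265,165:245],(400,400),interpolation=cv2.INTER_CUBIC)
cv2.imwrite('pics/z2.png',np.hstack([a,b])[:,:,::-1])
E
```

```text
(no output)
```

View pics/z1.png

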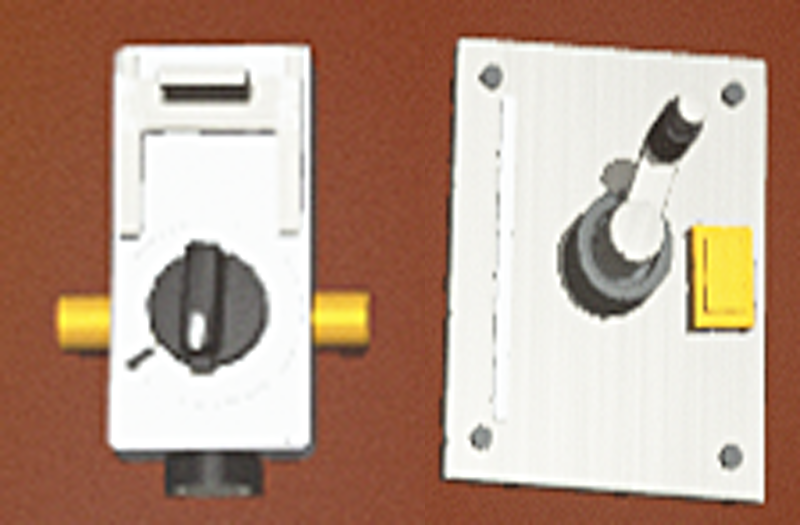

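View pics/z2.png

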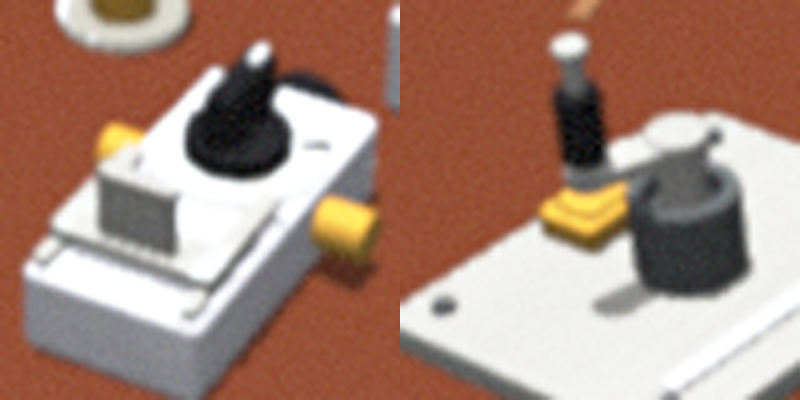

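```bash
python3 - <<'E'
from h import *
t=load('top','0');s=load('scene','0')
f=t['frame'].astype(int);hsv=cv2.cvtColor(t['frame'],cv2.COLOR_RGB2HSV)
# regulator body: white
def sub(m,u0,v0,u1,v1):
    o=np.zeros_like(m);o[v0:v1,u0:u1]=m[v0:v1,u0:u1];return o.astype(np.uint8)
wh=(f.min(2)>110)
m=sub(wh,230,200,305,300)
def big(m):
    cs,_=cv2.findContours(m,cv2.RETR_EXTERNAL,cv2.CHAIN_APPROX_NONE);return max(cs,key=cv2.contourArea)
c=big(m);print('body rect',cv2.minAreaRect(c))
bp=cv2.boxPoints(cv2.minAreaRect(c));P=[ray(t,*p,.045) for p in bp];print(np.round(P,4))
d=sub(f.max(2)<90,250,240,285,280)
n,l,st,ce=cv2.connectedComponentsWithStats(d)
for i in range(1,n):print(st[i],ce[i])
i=1+np.argmax(st[1:,4])
c=big((l==i).astype(np.uint8));print('skirt circ',cv2.minEnclosingCircle(c),cv2.minAreaRect(c))
for z in(.05,.054):print(ray(t,*cv2.minEnclosingCircle(c)[0],z))
# depth samples
for p in[(266,262),(266,250),(253,271),(240,285),(277,245),(267,213),(267,217),(267,230)]:print(p,dep(t,*p))
# plate
m=sub(wh,385,180,495,305);c=big(m);r=cv2.minAreaRect(c);print('plate',r);print(np.round([ray(t,*p,.016) for p in cv2.boxPoints(r)],4))
for p in[(448,236),(443,240),(462,207),(459,213),(436,247),(475,245)]:print(p,dep(t,*p))
E
```

```text
body rect ((266.0, 249.0), (80.0, 40.0), 90.0)
[[0.599  0.2296 0.045 ]
 [0.5964 0.1489 0.045 ]
 [0.4343 0.1519 0.045 ]
 [0.4367 0.2302 0.045 ]]
[255 249  23  25 152] [264.93421053 261.63815789]
[253 270   2   2   2] [253.5 270.5]
[251 272   1   1   1] [251. 272.]
skirt circ ((265.44287109375, 260.8035583496094), 12.295519828796387) ((265.7500305175781, 261.25), (22.62741470336914, 21.920310974121094), 45.0)
[0.49066482 0.19101756 0.05      ]
[0.48993212 0.19063571 0.054     ]
(266, 262) [0.48290682 0.18716255 0.07946951]
(266, 250) [0.50517289 0.18636671 0.08521102]
(253, 271) [0.47180257 0.21614812 0.04574173]
(240, 285) [ 0.45169669  0.2487496  -0.00328697]
(277, 245) [0.52443545 0.16872552 0.03734035]
(267, 213) [0.57820476 0.18359694 0.08558539]
(267, 217) [0.57084975 0.18391289 0.0831218 ]
(267, 230) [0.55491917 0.18802212 0.04161403]
plate ((441.2337951660156, 243.7650146484375), (89.61201477050781, 107.33705139160156), 2.14758563041687)
[[ 0.4179 -0.0633  0.016 ]
 [ 0.6415 -0.0847  0.016 ]
 [ 0.6284 -0.2704  0.016 ]
 [ 0.4057 -0.2417  0.016 ]]
(448, 236) [ 0.51978092 -0.16116754  0.09416417]
(443, 240) [ 0.51391663 -0.15283486  0.08652356]
(462, 207) [ 0.56129232 -0.17792176  0.14810796]
(459, 213) [ 0.55510483 -0.1765045   0.12927045]
(436, 247) [ 0.50640531 -0.14468336  0.05774782]
(475, 245) [ 0.51301975 -0.22858423  0.03289285]
```

```bash
cat >> h.py <<'E'
def cloud(c):
    v,u=np.mgrid[0:480,0:640];d=c['depth'];Rw=c['view'][:3,:3];t=c['view'][:3,3]
    P=np.stack([u*d,v*d,d],-1)@np.linalg.inv(c['K']).T
    return (P-t)@Rw
def sel(c,x0,x1,y0,y1,z0,z1):
    P=cloud(c);m=(c['depth']>0)&(P[...,0]>x0)&(P[...,0]<x1)&(P[...,1]>y0)&(P[...,1]<y1)&(P[...,2]>z0)&(P[...,2]<z1)
    return P[m],m
E
python3 - <<'E'
from h import *
for n in('top','scene'):
    c=load(n,'0')
    for nm,b in dict(knobtop=(.45,.53,.15,.23,.075,.09),tabtop=(.55,.61,.15,.23,.072,.09),body=(.42,.62,.13,.25,.035,.05),
       caps=(.5,.62,-.25,-.12,.138,.16),sleevetop=(.5,.62,-.25,-.12,.122,.136),boss=(.46,.55,-.19,-.11,.054,.066),hub=(.46,.55,-.19,-.13,.075,.1),die=(.46,.56,-.26,-.2,.025,.04)).items():
        P,m=sel(c,*b)
        if len(P)<3: print(n,nm,len(P));continue
        r=cv2.minAreaRect(P[:,:2].astype(np.float32)*1000)
        print(n,nm,len(P),P.mean(0).round(4),'z',np.percentile(P[:,2],[5,50,95]).round(4),np.round(r[0],1),np.round(r[1],1),round(r[2],1))
# side lines of body in top view, fit with hi-res gradient
t=load('top','0');g=cv2.cvtColor(t['frame'],cv2.COLOR_RGB2HSV)[:,:,1].astype(float)
L=[];Rr=[]
for v in list(range(215,258))+list(range(272,286)):
    row=g[v]
    def cross(u0,u1):
        for u in range(u0,u1):
            a,b=row[u]-100,row[u+1]-100
            if a*b<=0 and a!=b:return u+a/(a-b)
    a=cross(238,256);b=cross(280,296)
    if a:L.append(ray(t,a,v,.045)[:2])
    if b:Rr.append(ray(t,b,v,.045)[:2])
for A in(L,Rr):
    A=np.array(A);print('side',len(A),np.polyfit(A[:,0],A[:,1],1),np.polyval(np.polyfit(A[:,0],A[:,1],1),.49))
E
```

```text
top knobtop 157 [0.488  0.1892 0.0816] z [0.0783 0.0816 0.0849] [487.9 189.5] [14.2 40.5] 85.8
top tabtop 102 [0.5742 0.187  0.0818] z [0.0732 0.083  0.0861] [575.1 187.2] [33.3 10.2] 86.9
top body 2287 [0.5034 0.1882 0.0408] z [0.0365 0.0404 0.0477] [510.6 188. ] [181.4 103.4] 8.4
top caps 60 [ 0.5636 -0.1826  0.1493] z [0.1471 0.1497 0.152 ] [ 563.9 -182.7] [15.3 14. ] 47.4
top sleevetop 76 [ 0.5607 -0.18    0.1272] z [0.123  0.1265 0.1328] [ 561.4 -180.6] [20.1 15.3] 46.0
top boss 270 [ 0.518  -0.1599  0.0595] z [0.0559 0.0594 0.0631] [ 521.3 -163.7] [53.  49.9] 64.8
top hub 288 [ 0.528  -0.1663  0.0892] z [0.0841 0.0894 0.093 ] [ 531.  -166.4] [28.8 46.8] 74.0
top die 419 [ 0.5116 -0.2249  0.0313] z [0.0269 0.0312 0.0362] [ 512.6 -225.5] [34.2 51. ] 85.1
scene knobtop 114 [0.4945 0.1925 0.0812] z [0.0759 0.0817 0.0845] [489.9 192.5] [16.1 48.5] 85.4
scene tabtop 124 [0.5789 0.1901 0.0805] z [0.073  0.0816 0.0864] [577.4 188.8] [37.2 12.7] 87.6
scene body 1197 [0.5305 0.1997 0.0417] z [0.0368 0.0415 0.0479] [512.8 188.9] [ 85.2 184. ] 89.3
scene caps 46 [ 0.5671 -0.1799  0.1475] z [0.1394 0.1495 0.1521] [ 566.7 -180.8] [15.  14.9] 78.1
scene sleevetop 57 [ 0.569  -0.1784  0.1274] z [0.1227 0.1276 0.1316] [ 567.6 -180.5] [19.5 21.8] 20.3
scene boss 188 [ 0.5299 -0.1566  0.0597] z [0.0548 0.0599 0.0638] [ 529.3 -158.6] [46.9 53.3] 42.2
scene hub 160 [ 0.5324 -0.1613  0.0881] z [0.0805 0.0892 0.0933] [ 532.9 -162.5] [32.  40.1] 73.4
scene die 129 [ 0.5284 -0.2213  0.0313] z [0.0269 0.0315 0.0353] [ 522.7 -224.8] [41.1 36.3] 0.4
side 57 [-0.01917766  0.23903016] 0.2296331082645573
side 57 [-0.01732927  0.15570806] 0.14721672308265962
```

```bash
python3 - <<'E'
from h import *
s=monitor.read_state();M=R.from_rotvec(s['tcp_rot']).as_matrix();print(M.round(3))
t=load('top','0')
g=t['frame'].min(2).astype(float)
# rib darkness centroid
v,u=np.mgrid[266:277,247:259];w=np.clip(200-g[266:277,247:259],0,None)
print(np.round(g[266:277,247:259]).astype(int))
E
```

```text
[[-0.001  0.407 -0.914]
 [ 0.002 -0.914 -0.407]
 [-1.    -0.002 -0.   ]]
[[210 255 252 251 251 252 255 255 129  73  99  98]
 [211 255 252 250 251 252 254 255 244  71  92  99]
 [211 255 252 252 252 254 255 255 255 123  57  91]
 [210 255 253 253 255 255 250 205 212 225 202  65]
 [211 255 255 255 255 246 144  55 121 254 255 208]
 [221 255 255 249 199  99  81 162 234 251 255 255]
 [229 255 255 157  59  93 197 255 255 255 253 255]
 [227 255 255 182  94 174 255 255 254 251 251 252]
 [229 255 255 252 233 250 255 253 252 251 251 251]
 [230 255 253 255 255 255 252 247 251 251 251 251]
 [241 255 252 251 251 251 250 245 252 251 251 251]]
```

```bash
python3 - <<'E'
from h import *
t=load('top','0');s=load('scene','0')
g=t['frame'].min(2).astype(float)
P=[];W=[]
for v in range(269,275):
    for u in range(249,256):
        if v==269 and u>254: continue
        w=max(0,245-g[v,u])
        if w>0:P.append(ray(t,u,v,.0465)[:2]);W.append(w)
P=np.array(P);W=np.array(W);m=(P*W[:,None]).sum(0)/W.sum();C=np.cov(P.T,aweights=W);e,V=np.linalg.eigh(C)
print('rib',m,'dir',np.degrees(np.arctan2(V[1,1],V[0,1])),np.sqrt(e*12))
for c in[(.489,.190),(.488,.189),(.490,.191)]:
    d=m-c;print(c,np.hypot(*d),np.degrees(np.arctan2(d[1],d[0])))
print(proj(s,[*m,.0465]),proj(s,[.489,.19,.082]))
crop(s,340,240,400,285,12,'rib_s')
E
```

```text
rib [0.47102033 0.21727013] dir 124.789857909282 [0.00415273 0.01225996]
(0.489, 0.19) 0.03266387316342179 123.3975597374601
(0.488, 0.189) 0.032977409355095494 120.98996760519414
(0.49, 0.191) 0.032409068056620714 125.8473981112742
[382.72524747 261.92555926] [367.58776555 248.65342394]
```

View pics/rib_s.png

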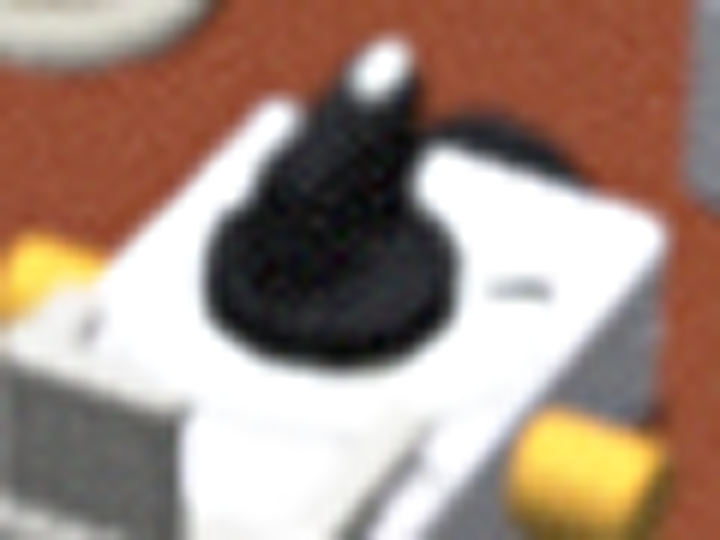

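Request:
play_rows([
  {"x": 40, "y": 60, "z": 0, "wz": 10, "fingers": -1},
  {"x": 215, "y": 806, "z": -80, "wz": 153},
  {"x": 215, "y": 806, "z": -80, "wz": 153},
  {"x": 215, "y": 806, "z": -80, "wz": 153},
  {"x": 215, "y": 806, "z": -80, "wz": 153},
  {"x": 215, "y": 806, "z": -80, "wz": 153},
  {"x": 215, "y": 806, "z": -80, "wz": 153},
  {"x": 215, "y": 806, "z": -80, "wz": 153},
  {"x": 215, "y": 806, "z": -80, "wz": 153},
  {"x": 215, "y": 806, "z": -80, "wz": 153},
  {"x": 215, "y": 806, "z": -80, "wz": 153},
  {"x": 215, "y": 806, "z": -80, "wz": 153},
  {"x": 215, "y": 806, "z": -80, "wz": 153},
  {"x": 215, "y": 806, "z": -80, "wz": 153},
  {"x": 215, "y": 806, "z": -80, "wz": 153},
  {"x": 215, "y": 806, "z": -80, "wz": 153},
  {"x": 215, "y": 806, "z": -80, "wz": 153},
  {"x": 215, "y": 806, "z": -80, "wz": 153, "fingers": 0},
], grip_force=40)

```text
schema error: expected keys wx, wy, wz, x, y, z, fingers
```

```bash
cat >> h.py <<'E'
def st():
    s=monitor.read_state();M=R.from_rotvec(s['tcp_rot']).as_matrix()
    print('t',round(s['time'],2),'pos',(s['tool_pos']*1000).round(1),'yAng',round(np.degrees(np.arctan2(M[1,1],M[0,1])),1),'tilt',M[2].round(3),'q',s['q'].round(2),'F',s['wrist_force'].round(1),'T',s['torque'].round(2),'w',round(s['width']*85,1));return s
E
python3 -c "
from h import *
st();grab('scene','1')"
```

```text
t 0.1 pos [ 274.3 -616.1  252. ] yAng -66.0 tilt [-1.    -0.002 -0.   ] q [-1.19  0.26  1.61 -0.    1.27 -0.04] F [ 0.5  0.5 -0.3] T [ 0.    0.01 -0.02] w 85.0
```

View pics/scene_1.png

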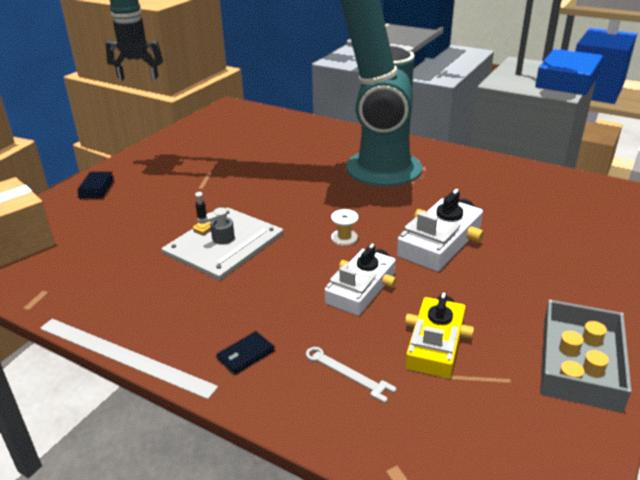

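The call was refused because every row needs all seven keys, and nothing moved.

Request:
play_rows([
  {"wx": 0, "wy": 0, "wz": 10, "x": 40, "y": 40, "z": 0, "fingers": -1},
  {"wx": 0, "wy": 0, "wz": 20, "x": 70, "y": 90, "z": 0, "fingers": -1},
  {"wx": 0, "wy": 0, "wz": 30, "x": 100, "y": 140, "z": 0, "fingers": -1},
  {"wx": 0, "wy": 0, "wz": 40, "x": 120, "y": 190, "z": 0, "fingers": -1},
  {"wx": 0, "wy": 0, "wz": 50, "x": 140, "y": 240, "z": 0, "fingers": -1},
  {"wx": 0, "wy": 0, "wz": 60, "x": 155, "y": 300, "z": 0, "fingers": -1},
  {"wx": 0, "wy": 0, "wz": 70, "x": 165, "y": 350, "z": 0, "fingers": -1},
  {"wx": 0, "wy": 0, "wz": 80, "x": 175, "y": 410, "z": 0, "fingers": -1},
  {"wx": 0, "wy": 0, "wz": 90, "x": 185, "y": 470, "z": 0, "fingers": -1},
  {"wx": 0, "wy": 0, "wz": 100, "x": 195, "y": 530, "z": 0, "fingers": -1},
  {"wx": 0, "wy": 0, "wz": 110, "x": 200, "y": 590, "z": -10, "fingers": -1},
  {"wx": 0, "wy": 0, "wz": 120, "x": 205, "y": 650, "z": -20, "fingers": -1},
  {"wx": 0, "wy": 0, "wz": 130, "x": 210, "y": 700, "z": -40, "fingers": -1},
  {"wx": 0, "wy": 0, "wz": 140, "x": 215, "y": 750, "z": -60, "fingers": -1},
  {"wx": 0, "wy": 0, "wz": 147, "x": 215, "y": 790, "z": -80, "fingers": -0.5},
  {"wx": 0, "wy": 0, "wz": 153, "x": 215, "y": 806, "z": -90, "fingers": -0.3},
  {"wx": 0, "wy": 0, "wz": 153, "x": 215, "y": 806, "z": -100, "fingers": -0.3},
  {"wx": 0, "wy": 0, "wz": 153, "x": 215, "y": 806, "z": -100, "fingers": -0.3},
], grip_force=40)

```text
time: 2.4
tool_pos: [0.4886, 0.1885, 0.1522]
tcp_rot: [0.042, 1.573, -0.043]
wrist_force: [0.3, -0.1, -0.4]
width: 0.647
```

```bash
python3 -c "
from h import *
st();grab('scene','1')"
```

```text
t 2.4 pos [488.6 188.5 152.2] yAng 86.9 tilt [-1.    -0.001 -0.002] q [ 0.32  0.07  2.03 -0.    1.05 -1.2 ] F [ 0.3 -0.1 -0.4] T [ 0.02 -0.    0.  ] w 55.0
```

View pics/scene_1.png

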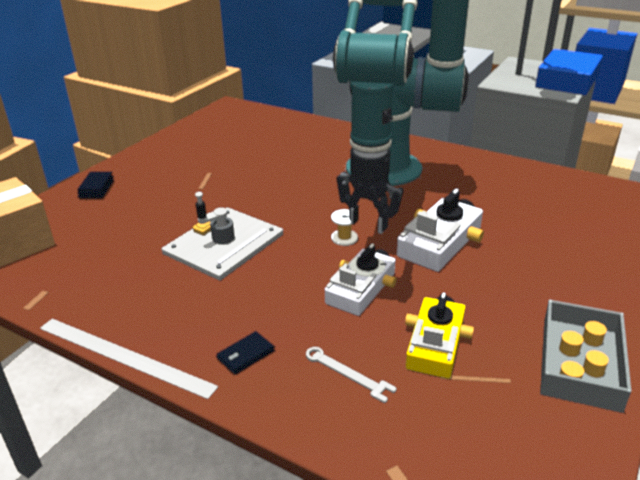

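The gripper is centred above the knob. I'll descend and close on the bar.

Request:
play_rows([
  {"wx": 0, "wy": 0, "wz": 0, "x": 0, "y": 1, "z": -25, "fingers": -0.2},
  {"wx": 0, "wy": 0, "wz": 0, "x": 0, "y": 1, "z": -50, "fingers": -0.2},
  {"wx": 0, "wy": 0, "wz": 0, "x": 0, "y": 1, "z": -65, "fingers": -0.2},
  {"wx": 0, "wy": 0, "wz": 0, "x": 0, "y": 1, "z": -71, "fingers": -0.2},
  {"wx": 0, "wy": 0, "wz": 0, "x": 0, "y": 1, "z": -71, "fingers": 0.2},
  {"wx": 0, "wy": 0, "wz": 0, "x": 0, "y": 1, "z": -71, "fingers": 0.5},
  {"wx": 0, "wy": 0, "wz": 0, "x": 0, "y": 1, "z": -71, "fingers": 0.8},
  {"wx": 0, "wy": 0, "wz": 0, "x": 0, "y": 1, "z": -71, "fingers": 1},
  {"wx": 0, "wy": 0, "wz": 0, "x": 0, "y": 1, "z": -71, "fingers": 1},
  {"wx": 0, "wy": 0, "wz": 0, "x": 0, "y": 1, "z": -71, "fingers": 1},
], grip_force=30)

```text
time: 3.7
tool_pos: [0.4903, 0.1911, 0.0834]
tcp_rot: [0.042, 1.569, -0.04]
wrist_force: [-0.7, 3.5, 6.1]
width: 0.154
```

```bash
python3 -c "
from h import *
st()"
```

```text
t 3.7 pos [490.3 191.1  83.4] yAng 87.0 tilt [-1.     0.001  0.002] q [ 0.32  0.15  2.08  0.    0.91 -1.19] F [-0.7  3.5  6.1] T [ 0.4   0.24 -0.02] w 13.1
```

Request:
play_rows([
  {"wx": 0, "wy": 0, "wz": 0, "x": 1, "y": 2, "z": 5, "fingers": 1},
  {"wx": 0, "wy": 0, "wz": 0, "x": 1, "y": 2, "z": 5, "fingers": 1},
])

```text
time: 3.95
tool_pos: [0.49, 0.1912, 0.0837]
tcp_rot: [0.039, 1.57, -0.042]
wrist_force: [10.1, 0.5, -21.5]
width: 0.152
```

```bash
python3 -c "
from h import *
st()"
```

```text
t 3.95 pos [490.  191.2  83.7] yAng 87.0 tilt [-1.    -0.002 -0.   ] q [ 0.33  0.16  2.08 -0.    0.91 -1.19] F [ 10.1   0.5 -21.5] T [ 0.27 -1.62 -0.02] w 12.9
```

Request:
play_rows([
  {"wx": 0, "wy": 0, "wz": 0, "x": 0, "y": 0, "z": -3.5, "fingers": 1},
  {"wx": 0, "wy": 0, "wz": -5, "x": 0, "y": 0, "z": -3.5, "fingers": 1},
  {"wx": 0, "wy": 0, "wz": -10, "x": 0, "y": 0, "z": -3.5, "fingers": 1},
  {"wx": 0, "wy": 0, "wz": -10, "x": 0, "y": 0, "z": -3.5, "fingers": 1},
])

```text
time: 4.45
tool_pos: [0.4902, 0.1914, 0.0835]
tcp_rot: [0.176, 1.564, -0.179]
wrist_force: [0.4, -2.9, -1.2]
width: 0.156
```

```bash
python3 -c "
from h import *
st()"
```

```text
t 4.45 pos [490.2 191.4  83.5] yAng 77.1 tilt [-1.    -0.002 -0.   ] q [ 0.33  0.16  2.07 -0.    0.91 -1.02] F [ 0.4 -2.9 -1.2] T [-0.52 -0.17 -0.04] w 13.3
```

Request:
play_rows([
  {"wx": 0, "wy": 0, "wz": -7, "x": 0, "y": 0, "z": 0, "fingers": 1},
  {"wx": 0, "wy": 0, "wz": -14, "x": 0, "y": 0, "z": 0, "fingers": 1},
  {"wx": 0, "wy": 0, "wz": -21, "x": 0, "y": 0, "z": 0, "fingers": 1},
  {"wx": 0, "wy": 0, "wz": -28, "x": 0, "y": 0, "z": 0, "fingers": 1},
  {"wx": 0, "wy": 0, "wz": -35, "x": 0, "y": 0, "z": 0, "fingers": 1},
  {"wx": 0, "wy": 0, "wz": -40, "x": 0, "y": 0, "z": 0, "fingers": 1},
  {"wx": 0, "wy": 0, "wz": -42.5, "x": 0, "y": 0, "z": 0, "fingers": 1},
  {"wx": 0, "wy": 0, "wz": -42.5, "x": 0, "y": 0, "z": 0, "fingers": 1},
  {"wx": 0, "wy": 0, "wz": -42.5, "x": 0, "y": 0, "z": 0, "fingers": 1},
])

```text
time: 5.58
tool_pos: [0.4904, 0.1918, 0.0835]
tcp_rot: [0.753, 1.436, -0.755]
wrist_force: [2.7, -4.0, -3.0]
width: 0.156
```

```bash
python3 -c "
from h import *
st()"
```

```text
t 5.58 pos [490.4 191.8  83.5] yAng 34.6 tilt [-1.    -0.001  0.001] q [ 0.33  0.16  2.07 -0.    0.91 -0.28] F [ 2.7 -4.  -3. ] T [-0.68 -0.3  -0.01] w 13.2
```

Request:
play_rows([
  {"wx": 0, "wy": 0, "wz": 0, "x": 0, "y": 0, "z": 0, "fingers": 0.3},
  {"wx": 0, "wy": 0, "wz": 0, "x": 0, "y": 0, "z": 0, "fingers": 0},
  {"wx": 0, "wy": 0, "wz": 0, "x": 0, "y": 0, "z": 0, "fingers": -0.2},
  {"wx": 0, "wy": 0, "wz": 0, "x": 0, "y": 0, "z": 30, "fingers": -0.2},
  {"wx": 0, "wy": 0, "wz": 0, "x": 0, "y": 0, "z": 80, "fingers": -0.2},
  {"wx": 0, "wy": 0, "wz": 10, "x": 15, "y": -50, "z": 100, "fingers": -0.2},
  {"wx": 0, "wy": 0, "wz": 20, "x": 30, "y": -110, "z": 100, "fingers": 0},
  {"wx": 0, "wy": 0, "wz": 30, "x": 40, "y": -170, "z": 100, "fingers": 0},
  {"wx": 0, "wy": 0, "wz": 40, "x": 40, "y": -220, "z": 100, "fingers": 0},
  {"wx": 0, "wy": 0, "wz": 40, "x": 40, "y": -220, "z": 100, "fingers": 0},
])

```text
time: 6.82
tool_pos: [0.5306, -0.0305, 0.184]
tcp_rot: [0.215, 1.56, -0.215]
wrist_force: [-0.6, 0.6, -0.3]
width: 0.504
```

```bash
python3 - <<'E'
from h import *
st();t=grab('top','2');s=grab('scene','2')
a=cv2.resize(t['frame'][235:290,235:290],(400,400),interpolation=cv2.INTER_CUBIC)
b=cv2.resize(s['frame'][240:280,350:390],(400,400),interpolation=cv2.INTER_CUBIC)
cv2.imwrite('pics/k2.png',np.hstack([a,b])[:,:,::-1])
for n,c in(('top',t),('scene',s)):
    P,m=sel(c,.45,.53,.15,.23,.077,.09);r=cv2.minAreaRect(P[:,:2].astype(np.float32)*1000);print(n,r,len(P))
    q=P[:,:2]-P[:,:2].mean(0);e,V=np.linalg.eigh(q.T@q);print(np.degrees(np.arctan2(V[1,1],V[0,1])))
f=t['frame'].astype(int)
# white pointer line pixels on bar
ys,xs=np.nonzero(f[250:280,255:278].min(2)>150)
E
```

```text
t 6.83 pos [530.6 -30.5 184. ] yAng 74.3 tilt [-1.    -0.     0.001] q [-0.1   0.05  1.98 -0.    1.11 -1.4 ] F [-0.6  0.6 -0.3] T [-0.01  0.03 -0.01] w 42.9
top ((489.1568908691406, 189.19493103027344), (14.248795509338379, 41.322540283203125), 34.58456802368164) 152
124.21641382406638
scene ((493.5757751464844, 192.46046447753906), (18.103559494018555, 40.605377197265625), 38.74205780029297) 108
126.04744506774787
```

View pics/k2.png

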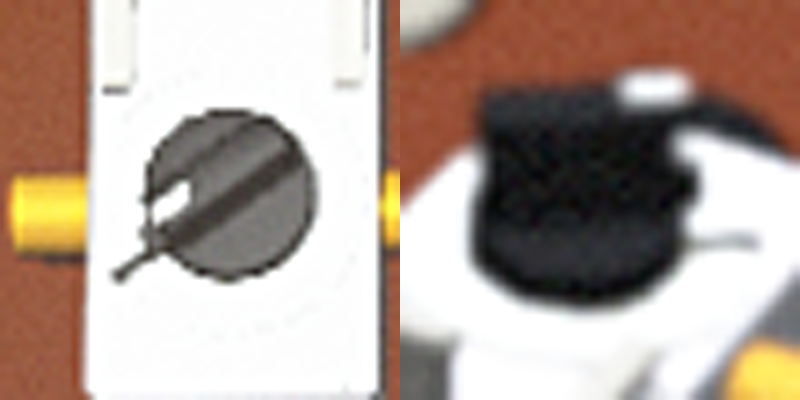

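```bash
python3 - <<'E'
from h import *
t=load('top','2')
g=cv2.resize(t['frame'][235:290,235:290].min(2),None,fx=8,fy=8,interpolation=cv2.INTER_CUBIC)
m=(g<160).astype(np.uint8);cs,_=cv2.findContours(m[:, 100:400].copy(),cv2.RETR_EXTERNAL,cv2.CHAIN_APPROX_NONE)
c=max(cs,key=cv2.contourArea)+[100,0]
p=c[:,0].astype(float)
# robust circle fit on contour
for k in range(6):
    A=np.c_[2*p,np.ones(len(p))];x=np.linalg.lstsq(A,(p**2).sum(1),rcond=None)[0];r=np.sqrt(x[2]+x[0]**2+x[1]**2)
    res=np.abs(np.hypot(*(p-x[:2]).T)-r);p=p[res<max(2,1.5*res.std())]
u=(x[:2]+.5)/8-.5+235;print('circle',u,r/8,len(p))
rib=np.array([.4710,.2173])
for z in(.047,.05,.054):
    C=ray(t,*u,z)[:2];d=rib-C;print(z,C,np.hypot(*d),np.degrees(np.arctan2(d[1],d[0])))
# rib from the new frame too
gg=t['frame'].min(2).astype(float);P=[];W=[]
for v in range(268,276):
    for uu in range(248,256):
        if np.hypot(uu-u[0],v-u[1])<r/8+1.2: continue
        w=max(0,245-gg[v,uu])
        if w>0:P.append(ray(t,uu,v,.0465)[:2]);W.append(w)
P=np.array(P);W=np.array(W);mm=(P*W[:,None]).sum(0)/W.sum();V=np.linalg.eigh(np.cov(P.T,aweights=W))[1];print(mm,np.degrees(np.arctan2(V[1,1],V[0,1])))
f=t['frame'].min(2);ys,xs=np.nonzero(f[252:270,256:264]>150);print(xs+256,ys+252)
P,m=sel(t,.57,.60,.15,.23,.077,.09);print('tab',P.mean(0))
E
```

```text
circle [265.99568362 261.41876981] 11.966604737361479 209
0.047 [0.48994686 0.19022583] 0.033045330792043845 124.9848324444466
0.05 [0.48940084 0.18994243] 0.03297009955887665 123.92497790531397
0.054 [0.48867282 0.18956456] 0.03288742875987227 122.5049892455508
[0.47169198 0.21652919] 126.98879663991708
[256 257 258 256 257 256 259 260 258 259 260 256 257 258 259 260 256 257
 258 259 260 256 257 258 256] [252 252 252 253 253 254 260 260 261 261 261 262 262 262 262 262 263 263
 263 263 263 264 264 264 265]
tab [0.57489135 0.18755733 0.08326355]
```

The knob bar reads 124.2–124.6° and the rib 122.5–125°, so they're aligned. Next is the fork, starting from behind the tab.

Request:
play_rows([
  {"wx": 0, "wy": 0, "wz": 5, "x": 20, "y": 50, "z": 0, "fingers": 0.5},
  {"wx": 0, "wy": 0, "wz": 10, "x": 40, "y": 100, "z": 0, "fingers": 1},
  {"wx": 0, "wy": 0, "wz": 14, "x": 60, "y": 150, "z": 0, "fingers": 1},
  {"wx": 0, "wy": 0, "wz": 14, "x": 80, "y": 200, "z": 0, "fingers": 1},
  {"wx": 0, "wy": 0, "wz": 14, "x": 84, "y": 220, "z": 0, "fingers": 1},
  {"wx": 0, "wy": 0, "wz": 14, "x": 84, "y": 220, "z": -40, "fingers": 1},
  {"wx": 0, "wy": 0, "wz": 14, "x": 84, "y": 220, "z": -80, "fingers": 1},
  {"wx": 0, "wy": 0, "wz": 14, "x": 84, "y": 220, "z": -104, "fingers": 1},
  {"wx": 0, "wy": 0, "wz": 14, "x": 84, "y": 220, "z": -104, "fingers": 1},
])

```text
time: 8.05
tool_pos: [0.6114, 0.1924, 0.0768]
tcp_rot: [0.019, 1.577, -0.022]
wrist_force: [-0.5, -0.5, 0.1]
width: -0.001
```

```bash
python3 - <<'E'
from h import *
st();s=grab('scene','3');crop(s,300,200,420,320,5,'f3')
E
```

```text
t 8.05 pos [611.4 192.4  76.8] yAng 88.5 tilt [-1.    -0.002 -0.006] q [ 0.27  0.36  1.82  0.    0.96 -1.28] F [-0.5 -0.5  0.1] T [0.   0.01 0.08] w -0.1
```

View pics/f3.png

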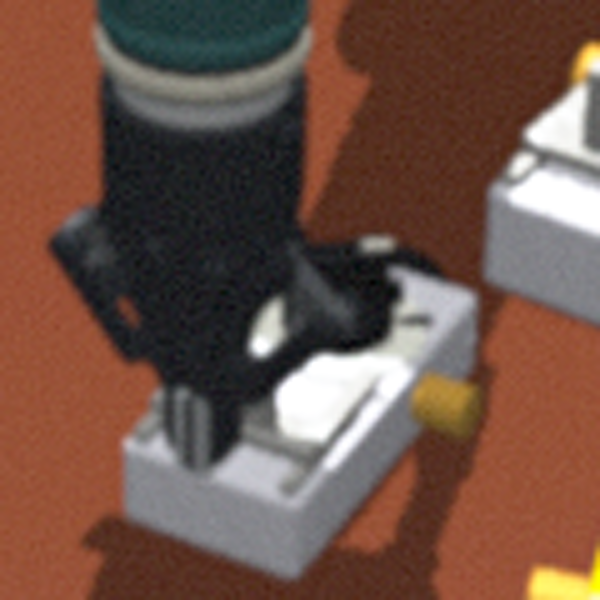

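Request:
play_rows([
  {"wx": 0, "wy": 0, "wz": 0, "x": -8, "y": -2, "z": 0, "fingers": 1},
  {"wx": 0, "wy": 0, "wz": 0, "x": -16, "y": -2, "z": 0, "fingers": 1},
  {"wx": 0, "wy": 0, "wz": 0, "x": -22, "y": -2, "z": 0, "fingers": 1},
  {"wx": 0, "wy": 0, "wz": 0, "x": -27, "y": -2, "z": 0, "fingers": 1},
  {"wx": 0, "wy": 0, "wz": 0, "x": -32, "y": -2, "z": 0, "fingers": 1},
  {"wx": 0, "wy": 0, "wz": 0, "x": -37, "y": -2, "z": 0, "fingers": 1},
  {"wx": 0, "wy": 0, "wz": 0, "x": -42, "y": -2, "z": 0, "fingers": 1},
  {"wx": 0, "wy": 0, "wz": 0, "x": -46, "y": -2, "z": 0, "fingers": 1},
  {"wx": 0, "wy": 0, "wz": 0, "x": -49, "y": -2, "z": 0, "fingers": 1},
  {"wx": 0, "wy": 0, "wz": 0, "x": -51, "y": -2, "z": 0, "fingers": 1},
])

```text
time: 9.35
tool_pos: [0.5633, 0.1904, 0.0797]
tcp_rot: [0.021, 1.571, -0.021]
wrist_force: [1.9, 0.7, 1.2]
width: -0.002
```

```bash
python3 - <<'E'
from h import *
st();s=grab('scene','4');crop(s,300,200,420,320,5,'f4')
E
```

```text
t 9.35 pos [563.3 190.4  79.7] yAng 88.5 tilt [-1.  0. -0.] q [ 0.28  0.28  1.93  0.    0.93 -1.26] F [1.9 0.7 1.2] T [ 0.14 -0.32  0.  ] w -0.1
```

View pics/f4.png

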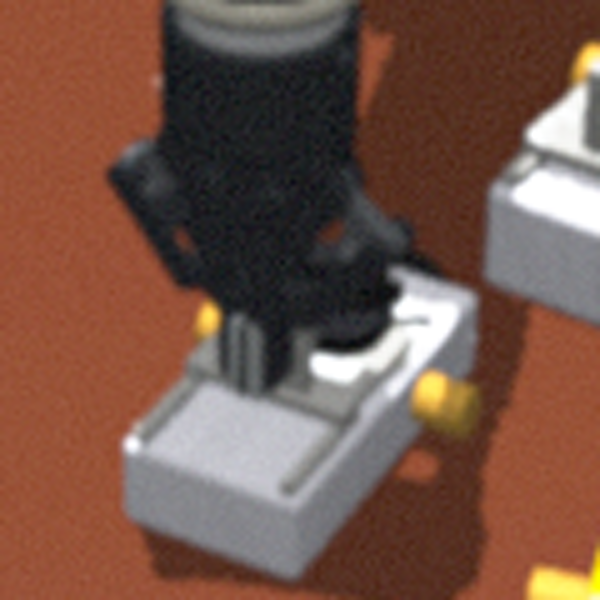

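The fork is sliding with about 2 N on the tool. I'll keep going to the stop in small steps.

Request:
play_rows([
  {"wx": 0, "wy": 0, "wz": 0, "x": -3, "y": 0, "z": 0, "fingers": 1},
  {"wx": 0, "wy": 0, "wz": 0, "x": -5, "y": 0, "z": 0, "fingers": 1},
  {"wx": 0, "wy": 0, "wz": 0, "x": -7, "y": 0, "z": 0, "fingers": 1},
  {"wx": 0, "wy": 0, "wz": 0, "x": -8, "y": 0, "z": 0, "fingers": 1},
  {"wx": 0, "wy": 0, "wz": 0, "x": -8, "y": 0, "z": 0, "fingers": 1},
])

```text
time: 10.02
tool_pos: [0.5568, 0.1905, 0.0798]
tcp_rot: [0.021, 1.568, -0.02]
wrist_force: [6.5, 2.1, -3.7]
width: -0.001
```

```bash
python3 - <<'E'
from h import *
st()
E
```

```text
t 10.03 pos [556.8 190.5  79.8] yAng 88.5 tilt [-1.     0.001  0.003] q [ 0.29  0.27  1.95 -0.    0.93 -1.26] F [ 6.5  2.1 -3.7] T [ 0.25 -1.01 -0.04] w -0.1
```

Request:
play_rows([
  {"wx": 0, "wy": 0, "wz": 0, "x": -2, "y": 0, "z": 0, "fingers": 1},
  {"wx": 0, "wy": 0, "wz": 0, "x": -2, "y": 0, "z": 0, "fingers": 1},
  {"wx": 0, "wy": 0, "wz": 0, "x": -2, "y": 0, "z": 0, "fingers": 1},
])

```text
time: 10.4
tool_pos: [0.5566, 0.1905, 0.0799]
tcp_rot: [0.021, 1.564, -0.02]
wrist_force: [13.0, 0.9, -7.3]
width: 0.0
```

```bash
python3 - <<'E'
from h import *
st()
E
```

```text
t 10.4 pos [556.6 190.5  79.9] yAng 88.5 tilt [-1.     0.001  0.007] q [ 0.29  0.26  1.95 -0.    0.92 -1.26] F [13.   0.9 -7.3] T [ 0.24 -1.84  0.03] w 0.0
```

Request:
play_rows([
  {"wx": 0, "wy": 0, "wz": 0, "x": 4, "y": 0, "z": 0, "fingers": 1},
  {"wx": 0, "wy": 0, "wz": 0, "x": 8, "y": 0, "z": 5, "fingers": 1},
  {"wx": 0, "wy": 0, "wz": 0, "x": 10, "y": 0, "z": 50, "fingers": 1},
  {"wx": 0, "wy": 0, "wz": 0, "x": 10, "y": 0, "z": 110, "fingers": 1},
  {"wx": 0, "wy": 0, "wz": -10, "x": 0, "y": -50, "z": 130, "fingers": 0.5},
  {"wx": 0, "wy": 0, "wz": -20, "x": 0, "y": -100, "z": 140, "fingers": 0.3},
  {"wx": 0, "wy": 0, "wz": -30, "x": 0, "y": -150, "z": 140, "fingers": 0},
  {"wx": 0, "wy": 0, "wz": -40, "x": 0, "y": -200, "z": 140, "fingers": 0},
  {"wx": 0, "wy": 0, "wz": -40, "x": 0, "y": -200, "z": 140, "fingers": 0},
])

```text
time: 11.52
tool_pos: [0.5526, -0.0127, 0.2198]
tcp_rot: [0.57, 1.496, -0.571]
wrist_force: [1.0, 0.2, -0.5]
width: 0.503
```

```bash
python3 - <<'E'
from h import *
st();t=grab('top','5');s=grab('scene','5')
a=cv2.resize(t['frame'][200:290,225:315],(400,400),interpolation=cv2.INTER_CUBIC)
b=cv2.resize(s['frame'][240:310,330:400],(400,400),interpolation=cv2.INTER_CUBIC)
cv2.imwrite('pics/k5.png',np.hstack([a,b])[:,:,::-1])
P,m=sel(t,.45,.52,.15,.23,.077,.09);q=P[:,:2]-P[:,:2].mean(0);V=np.linalg.eigh(q.T@q)[1];print('knob',P.mean(0),np.degrees(np.arctan2(V[1,1],V[0,1])))
P,m=sel(t,.525,.6,.15,.23,.077,.09);print('tab',P.mean(0),len(P))
# bolt
for n,c in(('top',t),('scene',s)):
    for nm,z0,z1 in(('cap',.146,.154),('sleeve',.122,.136),('hub',.086,.095)):
        P,m=sel(c,.48,.6,-.23,-.12,z0,z1);r=cv2.minAreaRect(P[:,:2].astype(np.float32)*1000) if len(P)>4 else None
        print(n,nm,len(P),P.mean(0).round(4),np.median(P[:,2]).round(4),r)
E
```

```text
t 11.53 pos [552.6 -12.7 219.8] yAng 48.2 tilt [-1.    -0.002 -0.001] q [-0.07  0.06  1.9  -0.    1.18 -0.91] F [ 1.   0.2 -0.5] T [ 0.   -0.03  0.05] w 42.7
knob [0.48858636 0.18938539 0.08161891] 124.94722280253977
tab [0.53949443 0.18885128 0.08299167] 81
top cap 1 [ 0.5643 -0.1907  0.1493] 0.1493 None
top sleeve 0 [nan nan nan] nan None
top hub 0 [nan nan nan] nan None
scene cap 32 [ 0.5664 -0.1806  0.1497] 0.1497 ((566.8697509765625, -180.12802124023438), (18.594152450561523, 14.467336654663086), 76.38550567626953)
scene sleeve 59 [ 0.5698 -0.1781  0.1278] 0.1281 ((568.1054077148438, -179.731201171875), (22.647306442260742, 21.11823272705078), 19.986379623413086)
scene hub 169 [ 0.5415 -0.1662  0.09  ] 0.0902 ((544.9945678710938, -170.70892333984375), (31.7418270111084, 68.72818756103516), 63.33858871459961)<stdin>:12: RuntimeWarning: Mean of empty slice.
  ret = um.true_divide(
  return _methods._mean(a, axis=axis, dtype=dtype,
  ret = ret.dtype.type(ret / rcount)
```

View pics/k5.png

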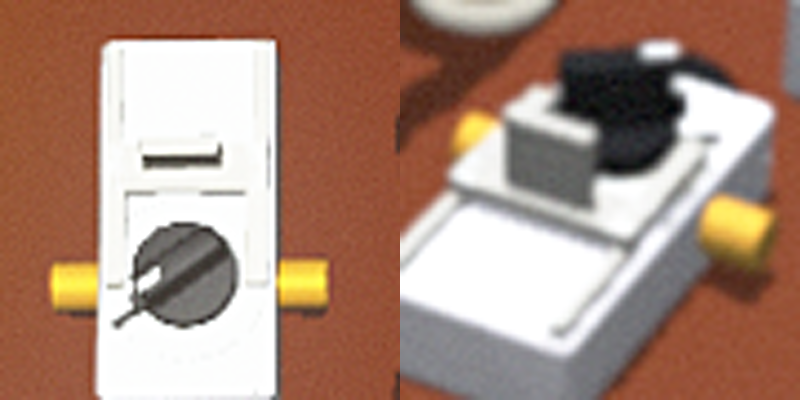

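Both views show the fork home: tab to knob axis is 51 mm and the knob reads 124.9°. Next I'll measure the bolt axis and crank.

```bash
python3 - <<'E'
from h import *
t=load('top','0');s=load('scene','0')
print(ray(t,449.4,235.2,.0897),ray(t,442.9,240,.060))
# boss circle from point cloud edge: fit circle centre of points z .055-.064 outer radius 27
from scipy.optimize import least_squares
P,m=sel(t,.46,.56,-.2,-.11,.056,.064)
pts=P[:,:2]
h=cv2.convexHull((pts*1e4).astype(np.float32))[:,0]/1e4
r=least_squares(lambda c:np.minimum(0,.027-np.hypot(*(pts-c).T))+0,[.515,-.158]);print(r.x)
# hull points except in the shadowed (hub) side
for c in(r.x,[.515,-.158]):print(np.c_[h*1000,np.hypot(*(h-c).T)*1000].round(1)[:12])
# dark boss side / top colours
crop(t,415,195,480,260,9,'boss');crop(s,185,185,250,250,9,'boss_s')
E
```

```text
[ 0.52224068 -0.16503386  0.0897    ] [ 0.51954144 -0.15874922  0.06      ]
[ 0.52225759 -0.16433372]
[[ 547.7 -157.    26.5]
 [ 543.9 -148.8   26.6]
 [ 542.  -146.7   26.4]
 [ 537.6 -142.1   27. ]
 [ 528.6 -138.3   26.8]
 [ 526.6 -138.2   26.5]
 [ 524.7 -138.1   26.3]
 [ 520.9 -138.1   26.3]
 [ 510.9 -139.4   27.4]
 [ 502.1 -146.    27.3]
 [ 497.8 -155.5   26. ]
 [ 495.8 -161.5   26.6]]
[[ 547.7 -157.    32.8]
 [ 543.9 -148.8   30.3]
 [ 542.  -146.7   29.3]
 [ 537.6 -142.1   27.7]
 [ 528.6 -138.3   23.9]
 [ 526.6 -138.2   23. ]
 [ 524.7 -138.1   22.1]
 [ 520.9 -138.1   20.8]
 [ 510.9 -139.4   19. ]
 [ 502.1 -146.    17.6]
 [ 497.8 -155.5   17.4]
 [ 495.8 -161.5   19.5]]
```

View pics/boss.png

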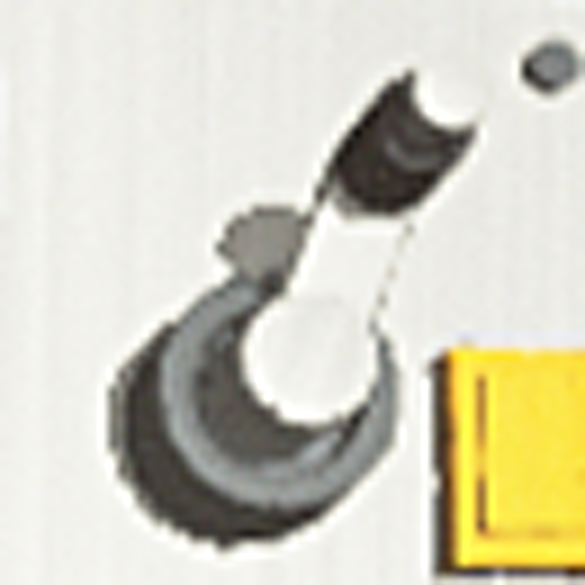

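View pics/boss_s.png

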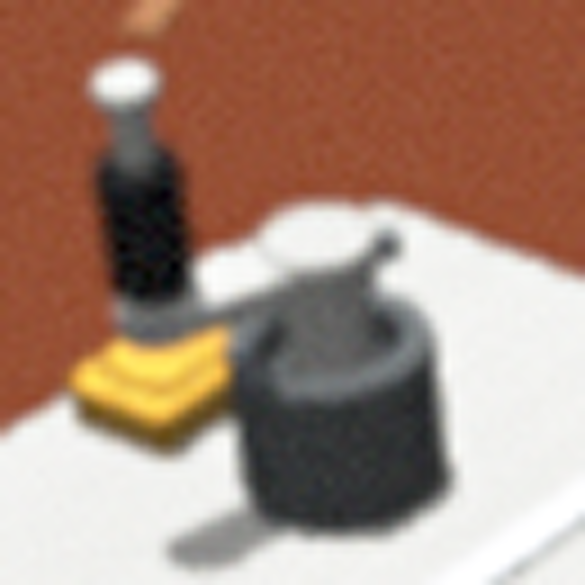

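Request:
play_rows([
  {"wx": 0, "wy": 0, "wz": 0, "x": 5, "y": -50, "z": 0, "fingers": 0},
  {"wx": 0, "wy": 0, "wz": 0, "x": 10, "y": -100, "z": 0, "fingers": -0.2},
  {"wx": 0, "wy": 0, "wz": 0, "x": 13, "y": -150, "z": 0, "fingers": -0.3},
  {"wx": 0, "wy": 0, "wz": 0, "x": 13, "y": -168, "z": -20, "fingers": -0.3},
  {"wx": 0, "wy": 0, "wz": 0, "x": 13, "y": -168, "z": -40, "fingers": -0.3},
  {"wx": 0, "wy": 0, "wz": 0, "x": 13, "y": -168, "z": -40, "fingers": -0.3},
  {"wx": 0, "wy": 0, "wz": 0, "x": 13, "y": -168, "z": -40, "fingers": -0.3},
])

```text
time: 12.5
tool_pos: [0.5663, -0.1759, 0.1793]
tcp_rot: [0.566, 1.497, -0.565]
wrist_force: [0.3, -0.9, 0.3]
width: 0.65
```

```bash
python3 - <<'E'
from h import *
st();t=grab('top','6');s=grab('scene','6');crop(s,150,130,270,250,5,'b6')
E
```

```text
t 12.5 pos [ 566.3 -175.9  179.3] yAng 48.6 tilt [-1.    -0.    -0.001] q [-0.34  0.17  1.86  0.    1.11 -1.19] F [ 0.3 -0.9  0.3] T [ 0.02 -0.01 -0.02] w 55.2
```

View pics/b6.png

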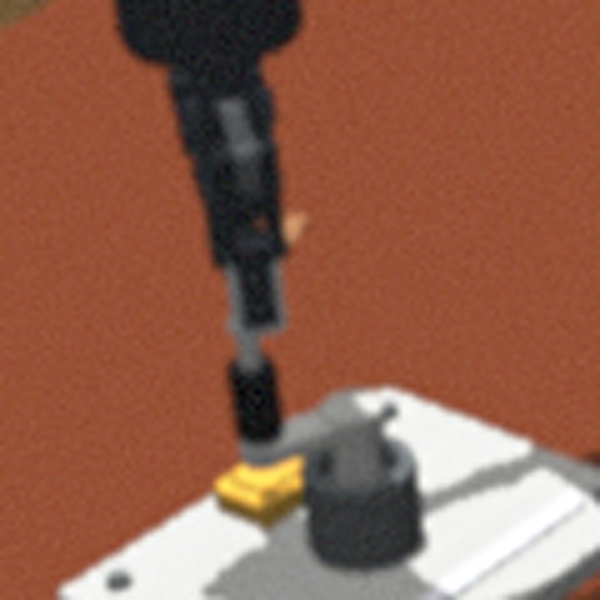

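Request:
play_rows([
  {"wx": 0, "wy": 0, "wz": 0, "x": 0, "y": 0, "z": 0, "fingers": -0.3},
  {"wx": 0, "wy": 0, "wz": 0, "x": 0, "y": 0, "z": -20, "fingers": -0.3},
  {"wx": 0, "wy": 0, "wz": 0, "x": 0, "y": 0, "z": -40, "fingers": -0.3},
])

```text
time: 12.98
tool_pos: [0.5663, -0.1776, 0.1384]
tcp_rot: [0.567, 1.496, -0.567]
wrist_force: [-0.2, -0.0, -0.2]
width: 0.652
```

```bash
python3 - <<'E'
from h import *
st()
E
```

```text
t 12.97 pos [ 566.3 -177.6  138.4] yAng 48.5 tilt [-1. -0. -0.] q [-0.35  0.21  1.9  -0.    1.04 -1.19] F [-0.2 -0.  -0.2] T [-0.03 -0.02 -0.02] w 55.4
```

Request:
play_rows([
  {"wx": 0, "wy": 0, "wz": 0, "x": -1, "y": -3, "z": -12, "fingers": -0.3},
  {"wx": 0, "wy": 0, "wz": 0, "x": -1, "y": -3, "z": -22, "fingers": -0.3},
  {"wx": 0, "wy": 0, "wz": 0, "x": -1, "y": -3, "z": -22, "fingers": -0.1},
])

```text
time: 13.35
tool_pos: [0.5647, -0.1805, 0.1164]
tcp_rot: [0.567, 1.498, -0.567]
wrist_force: [-0.5, -0.6, 0.1]
width: 0.549
```

```bash
python3 - <<'E'
from h import *
st();s=grab('scene','7');crop(s,150,130,270,250,5,'b7')
E
```

```text
t 13.35 pos [ 564.7 -180.5  116.4] yAng 48.5 tilt [-1.    -0.001 -0.002] q [-0.35  0.23  1.91  0.    1.   -1.2 ] F [-0.5 -0.6  0.1] T [0.01 0.01 0.02] w 46.6
```

View pics/b7.png

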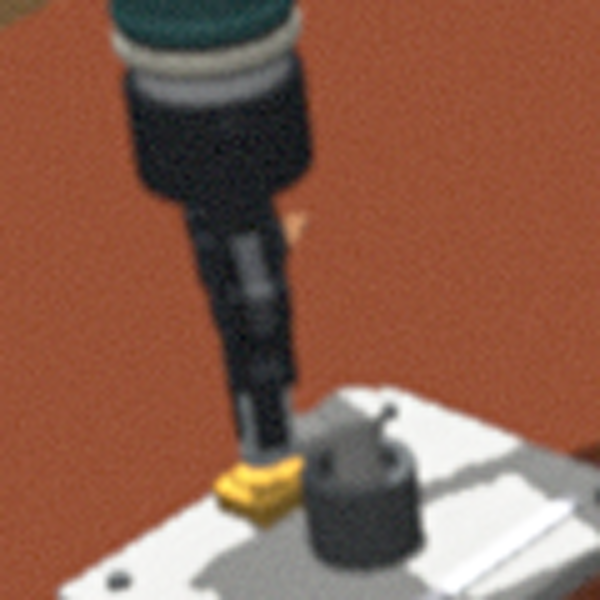

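Positioned around the handle with no contact. Closing.

Request:
play_rows([
  {"wx": 0, "wy": 0, "wz": 0, "x": 0, "y": 0, "z": 0, "fingers": 0.2},
  {"wx": 0, "wy": 0, "wz": 0, "x": 0, "y": 0, "z": 0, "fingers": 0.5},
  {"wx": 0, "wy": 0, "wz": 0, "x": 0, "y": 0, "z": 0, "fingers": 1},
  {"wx": 0, "wy": 0, "wz": 0, "x": 0, "y": 0, "z": 0, "fingers": 1},
  {"wx": 0, "wy": 0, "wz": 0, "x": 0, "y": 0, "z": 0, "fingers": 1},
], grip_force=50)

```text
time: 14.02
tool_pos: [0.5661, -0.181, 0.1187]
tcp_rot: [0.566, 1.494, -0.567]
wrist_force: [-1.2, 0.1, 6.0]
width: 0.243
```

```bash
python3 - <<'E'
from h import *
st()
E
```

```text
t 14.03 pos [ 566.1 -181.   118.7] yAng 48.5 tilt [-1.     0.     0.002] q [-0.35  0.23  1.91 -0.    1.   -1.2 ] F [-1.2  0.1  6. ] T [-0.12  0.18  0.02] w 20.6
```

Request:
play_rows([
  {"wx": 0, "wy": 0, "wz": 0, "x": 0, "y": 0, "z": 4, "fingers": 1},
  {"wx": 0, "wy": 0, "wz": 0, "x": 0, "y": 0, "z": 7, "fingers": 1},
  {"wx": 0, "wy": 0, "wz": 0, "x": 0, "y": 0, "z": 7, "fingers": 1},
])

```text
time: 14.4
tool_pos: [0.5658, -0.1808, 0.125]
tcp_rot: [0.567, 1.495, -0.567]
wrist_force: [1.2, -2.0, 0.2]
width: 0.244
```

```bash
python3 - <<'E'
from h import *
st();s=grab('scene','8');crop(s,150,130,270,250,5,'b8')
P,m=sel(s,.45,.56,-.2,-.13,.08,.096);print(len(P),np.median(P[:,2]),P.mean(0))
E
```

```text
t 14.4 pos [ 565.8 -180.8  125. ] yAng 48.5 tilt [-1.     0.     0.001] q [-0.35  0.22  1.9  -0.    1.01 -1.2 ] F [ 1.2 -2.   0.2] T [-0.3  -0.33  0.01] w 20.7
177 0.08935212284730154 [ 0.5362318  -0.16310204  0.08858812]
```

View pics/b8.png

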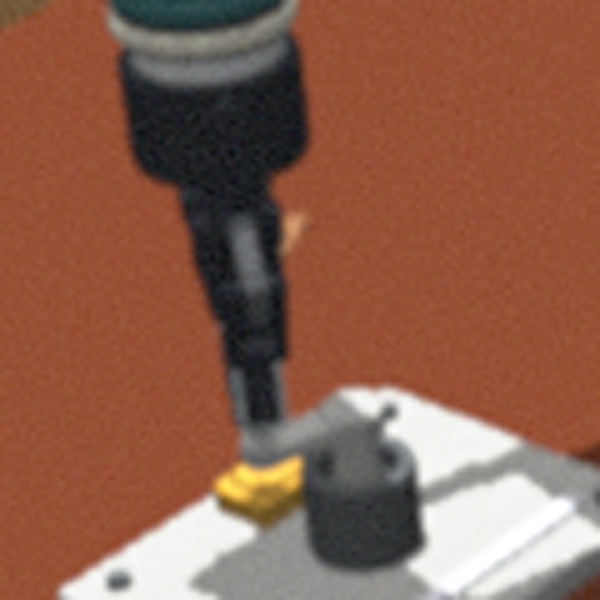

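```bash
cat >> h.py <<'E'
def wp(c,th0,ths,r=45.):
    a=np.radians(th0);
    for th in ths:
        b=np.radians(th);print(th,np.round([r*(np.cos(b)-np.cos(a)),r*(np.sin(b)-np.sin(a))],1).tolist())
def hubz(c,C=(.5255,-.162),rad=.011):
    P=cloud(c);m=(c['depth']>0)&(np.hypot(P[...,0]-C[0],P[...,1]-C[1])<rad)&(P[...,2]>.07)&(P[...,2]<.1)
    z=P[m][:,2];print('hub',len(z),np.percentile(z,[25,50,75]).round(4),z.mean().round(4),P[m].mean(0)[:2].round(4))
E
python3 - <<'E'
from h import *
for k in('0','5','8'):hubz(load('scene',k))
hubz(load('top','0'),(.5222,-.1647))
wp(0,-23.5,range(-14,50,10))
E
```

```text
hub 58 [0.0799 0.0902 0.0922] 0.0866 [ 0.5275 -0.1601]
hub 59 [0.077  0.0901 0.0915] 0.0857 [ 0.5281 -0.16  ]
hub 65 [0.0777 0.0904 0.0919] 0.0856 [ 0.5283 -0.1596]
hub 98 [0.0891 0.0904 0.0918] 0.0904 [ 0.5223 -0.1647]
-14 [2.4, 7.1]
-4 [3.6, 14.8]
6 [3.5, 22.6]
16 [2.0, 30.3]
26 [-0.8, 37.7]
36 [-4.9, 44.4]
46 [-10.0, 50.3]
```

Request:
play_rows([
  {"wx": 0, "wy": 0, "wz": 0, "x": 1.3, "y": 3.5, "z": 0, "fingers": 1},
  {"wx": 0, "wy": 0, "wz": 0, "x": 2.4, "y": 7.1, "z": 0, "fingers": 1},
  {"wx": 0, "wy": 0, "wz": 0, "x": 3.6, "y": 14.8, "z": 0, "fingers": 1},
  {"wx": 0, "wy": 0, "wz": 0, "x": 3.5, "y": 22.6, "z": 0, "fingers": 1},
  {"wx": 0, "wy": 0, "wz": 0, "x": 3.5, "y": 22.6, "z": 0, "fingers": 1},
])

```text
time: 15.08
tool_pos: [0.569, -0.1565, 0.1247]
tcp_rot: [0.567, 1.496, -0.565]
wrist_force: [3.3, 0.7, -1.0]
width: 0.244
```

```bash
python3 - <<'E'
from h import *
st();s=grab('scene','9');hubz(s);t=grab('top','9');hubz(t,(.5222,-.1647))
E
```

```text
t 15.07 pos [ 569.  -156.5  124.7] yAng 48.5 tilt [-1.     0.001 -0.001] q [-0.31  0.22  1.91  0.    1.01 -1.16] F [ 3.3  0.7 -1. ] T [ 0.18 -0.55  0.  ] w 20.7
hub 52 [0.0857 0.0912 0.0922] 0.087 [ 0.5258 -0.16  ]Traceback (most recent call last):
  File "<stdin>", line 2, in <module>
  File "h.py", line 35, in hubz
    z=P[m][:,2];print('hub',len(z),np.percentile(z,[25,50,75]).round(4),z.mean().round(4),P[m].mean(0)[:2].round(4))
                                   ~~~~~~~~~~~~~^^^^^^^^^^^^^^
    return _quantile_unchecked(
        a, q, axis, out, overwrite_input, method, keepdims, weights)
    return _ureduce(a,
                    func=_quantile_ureduce_func,
    ...<5 lines>...
                    overwrite_input=overwrite_input,
                    method=method)
    r = func(a, **kwargs)
    result = _quantile(arr,
                       quantiles=q,
    ...<2 lines>...
                       out=out,
                       weights=wgt)
    slices_having_nans = np.isnan(arr[-1, ...])
                                  ~~~^^^^^^^^^
IndexError: index -1 is out of bounds for axis 0 with size 0
```

```bash
python3 - <<'E'
from h import *
wp(0,6,range(16,90,10))
E
```

```text
16 [-1.5, 7.7]
26 [-4.3, 15.0]
36 [-8.3, 21.7]
46 [-13.5, 27.7]
56 [-19.6, 32.6]
66 [-26.5, 36.4]
76 [-33.9, 39.0]
86 [-41.6, 40.2]
```

Request:
play_rows([
  {"wx": 0, "wy": 0, "wz": 0, "x": -1.5, "y": 7.7, "z": 0, "fingers": 1},
  {"wx": 0, "wy": 0, "wz": 0, "x": -4.3, "y": 15, "z": 0, "fingers": 1},
  {"wx": 0, "wy": 0, "wz": 0, "x": -8.3, "y": 21.7, "z": 0, "fingers": 1},
  {"wx": 0, "wy": 0, "wz": 0, "x": -13.5, "y": 27.7, "z": 0, "fingers": 1},
  {"wx": 0, "wy": 0, "wz": 0, "x": -13.5, "y": 27.7, "z": 0, "fingers": 1},
])

```text
time: 15.8
tool_pos: [0.5542, -0.1291, 0.1244]
tcp_rot: [0.567, 1.498, -0.566]
wrist_force: [1.1, 2.8, -1.1]
width: 0.243
```

```bash
python3 - <<'E'
from h import *
st();s=grab('scene','10');hubz(s)
E
```

```text
t 15.8 pos [ 554.2 -129.1  124.4] yAng 48.5 tilt [-1.    -0.    -0.003] q [-0.27  0.18  1.96  0.    1.01 -1.12] F [ 1.1  2.8 -1.1] T [ 0.39 -0.23 -0.02] w 20.7
hub 8 [0.0856 0.0918 0.0931] 0.0873 [ 0.5329 -0.1673]
```

```bash
python3 - <<'E'
from h import *
from scipy.optimize import least_squares
p=np.array([[565.8,-180.8],[569,-156.5],[554.2,-129.1]])
r=least_squares(lambda c:np.hypot(*(p-c).T)-45,[524,-163]);print(r.x,r.fun)
for q in p-r.x:print(np.degrees(np.arctan2(q[1],q[0])))
crop(load('scene','10'),150,130,270,250,5,'b10')
E
```

```text
[ 524.48678487 -162.91506578] [ 0.01835866 -0.02690371  0.01481786]
-23.408304336376574
8.20077359294055
48.6943066721604
```

View pics/b10.png

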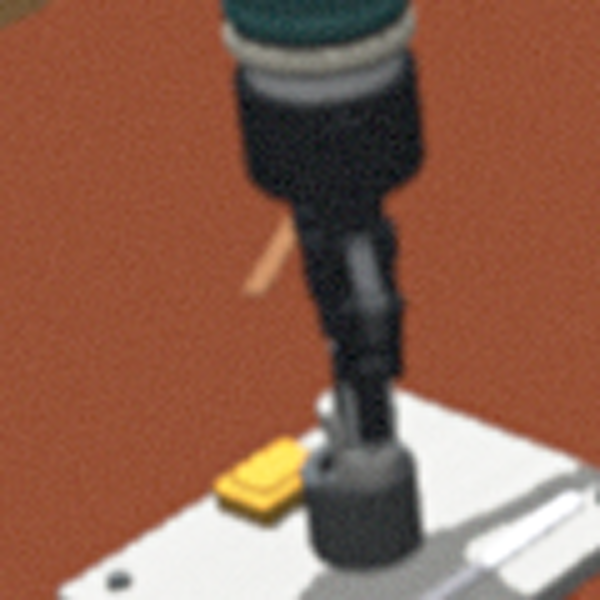

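```bash
python3 - <<'E'
from h import *
wp(0,46,range(56,130,10))
E
```

```text
56 [-6.1, 4.9]
66 [-13.0, 8.7]
76 [-20.4, 11.3]
86 [-28.1, 12.5]
96 [-36.0, 12.4]
106 [-43.7, 10.9]
116 [-51.0, 8.1]
126 [-57.7, 4.0]
```

Request:
play_rows([
  {"wx": 0, "wy": 0, "wz": 0, "x": -6.1, "y": 4.9, "z": 0, "fingers": 1},
  {"wx": 0, "wy": 0, "wz": 0, "x": -13, "y": 8.7, "z": 0, "fingers": 1},
  {"wx": 0, "wy": 0, "wz": 0, "x": -20.4, "y": 11.3, "z": 0, "fingers": 1},
  {"wx": 0, "wy": 0, "wz": 0, "x": -20.4, "y": 11.3, "z": 0, "fingers": 1},
])

```text
time: 16.35
tool_pos: [0.5334, -0.1188, 0.1244]
tcp_rot: [0.566, 1.498, -0.567]
wrist_force: [-1.3, 1.3, -0.9]
width: 0.242
```

```bash
python3 - <<'E'
from h import *
st();s=grab('scene','11');hubz(s);crop(s,150,130,270,250,5,'b11')
E
```

```text
t 16.35 pos [ 533.4 -118.8  124.4] yAng 48.5 tilt [-1.    -0.001 -0.002] q [-0.26  0.14  2.   -0.    1.   -1.11] F [-1.3  1.3 -0.9] T [0.05 0.16 0.02] w 20.6
hub 58 [0.0753 0.0911 0.0933] 0.0867 [ 0.5284 -0.1602]
```

View pics/b11.png

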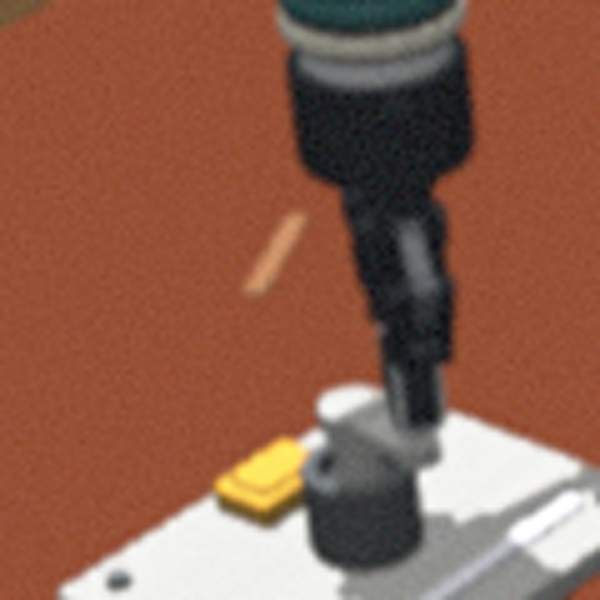

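Request:
play_rows([
  {"wx": 0, "wy": 0, "wz": 0, "x": -7.7, "y": 1.2, "z": 0, "fingers": 1},
  {"wx": 0, "wy": 0, "wz": 0, "x": -7.7, "y": 1.2, "z": 0, "fingers": 1},
])

```text
time: 16.65
tool_pos: [0.5265, -0.1179, 0.1246]
tcp_rot: [0.566, 1.497, -0.567]
wrist_force: [-0.6, -0.0, -0.6]
width: 0.245
```

```bash
python3 - <<'E'
from h import *
st();s=grab('scene','12');hubz(s)
E
```

```text
t 16.65 pos [ 526.5 -117.9  124.6] yAng 48.5 tilt [-1.    -0.001 -0.001] q [-0.27  0.13  2.02 -0.    1.   -1.11] F [-0.6 -0.  -0.6] T [-0.08  0.04  0.06] w 20.8
hub 41 [0.0852 0.0868 0.0881] 0.0857 [ 0.5262 -0.1608]
```

Request:
play_rows([
  {"wx": 0, "wy": 0, "wz": 0, "x": -7.9, "y": -0.1, "z": 0, "fingers": 1},
  {"wx": 0, "wy": 0, "wz": 0, "x": -7.9, "y": -0.1, "z": 0, "fingers": 1},
])

```text
time: 16.95
tool_pos: [0.5191, -0.1182, 0.1249]
tcp_rot: [0.566, 1.496, -0.567]
wrist_force: [-0.1, -0.4, -0.8]
width: 0.238
```

```bash
python3 - <<'E'
from h import *
st();s=grab('scene','13');hubz(s);crop(s,150,130,270,250,5,'b13')
E
```

```text
t 16.95 pos [ 519.1 -118.2  124.9] yAng 48.5 tilt [-1. -0.  0.] q [-0.27  0.11  2.03 -0.    0.99 -1.12] F [-0.1 -0.4 -0.8] T [-0.26 -0.06  0.01] w 20.3
hub 52 [0.0856 0.0874 0.0887] 0.0857 [ 0.5266 -0.1605]
```

View pics/b13.png

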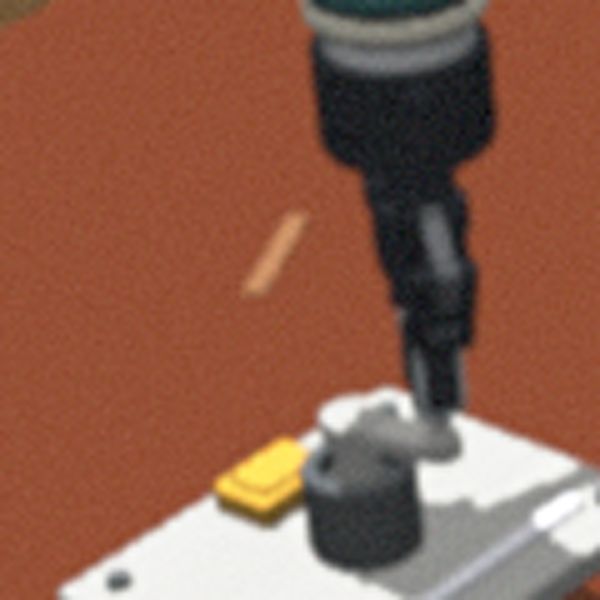

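```bash
python3 - <<'E'
from h import *
a=np.radians(96.9)
for k in range(1,42):
    th=96.9-10*k; b=np.radians(th);print(round(th,1),np.round([45*(np.cos(b)-np.cos(a)),45*(np.sin(b)-np.sin(a)),-k*10/60],1).tolist())
E
```

```text
86.9 [7.8, 0.3, -0.2]
76.9 [15.6, -0.8, -0.3]
66.9 [23.1, -3.3, -0.5]
56.9 [30.0, -7.0, -0.7]
46.9 [36.2, -11.8, -0.8]
36.9 [41.4, -17.7, -1.0]
26.9 [45.5, -24.3, -1.2]
16.9 [48.5, -31.6, -1.3]
6.9 [50.1, -39.3, -1.5]
-3.1 [50.3, -47.1, -1.7]
-13.1 [49.2, -54.9, -1.8]
-23.1 [46.8, -62.3, -2.0]
-33.1 [43.1, -69.2, -2.2]
-43.1 [38.3, -75.4, -2.3]
-53.1 [32.4, -80.7, -2.5]
-63.1 [25.8, -84.8, -2.7]
-73.1 [18.5, -87.7, -2.8]
-83.1 [10.8, -89.3, -3.0]
-93.1 [3.0, -89.6, -3.2]
-103.1 [-4.8, -88.5, -3.3]
-113.1 [-12.2, -86.1, -3.5]
-123.1 [-19.2, -82.4, -3.7]
-133.1 [-25.3, -77.5, -3.8]
-143.1 [-30.6, -71.7, -4.0]
-153.1 [-34.7, -65.0, -4.2]
-163.1 [-37.7, -57.8, -4.3]
-173.1 [-39.3, -50.1, -4.5]
-183.1 [-39.5, -42.2, -4.7]
-193.1 [-38.4, -34.5, -4.8]
-203.1 [-36.0, -27.0, -5.0]
-213.1 [-32.3, -20.1, -5.2]
-223.1 [-27.5, -13.9, -5.3]
-233.1 [-21.6, -8.7, -5.5]
-243.1 [-15.0, -4.5, -5.7]
-253.1 [-7.7, -1.6, -5.8]
-263.1 [0.0, 0.0, -6.0]
-273.1 [7.8, 0.3, -6.2]
-283.1 [15.6, -0.8, -6.3]
-293.1 [23.1, -3.3, -6.5]
-303.1 [30.0, -7.0, -6.7]
-313.1 [36.2, -11.8, -6.8]
```

The hub fell about 5–6 mm between 79° and 87°, so the bolt has dropped into the thread. Now I'll turn clockwise, lowering with the pitch.

Request:
play_rows([
  {"wx": 0, "wy": 0, "wz": 0, "x": 7.8, "y": 0.3, "z": -0.2, "fingers": 1},
  {"wx": 0, "wy": 0, "wz": 0, "x": 15.6, "y": -0.8, "z": -0.3, "fingers": 1},
  {"wx": 0, "wy": 0, "wz": 0, "x": 23.1, "y": -3.3, "z": -0.5, "fingers": 1},
  {"wx": 0, "wy": 0, "wz": 0, "x": 30, "y": -7, "z": -0.7, "fingers": 1},
  {"wx": 0, "wy": 0, "wz": 0, "x": 36.2, "y": -11.8, "z": -0.8, "fingers": 1},
  {"wx": 0, "wy": 0, "wz": 0, "x": 41.4, "y": -17.7, "z": -1, "fingers": 1},
  {"wx": 0, "wy": 0, "wz": 0, "x": 45.5, "y": -24.3, "z": -1.2, "fingers": 1},
  {"wx": 0, "wy": 0, "wz": 0, "x": 48.5, "y": -31.6, "z": -1.3, "fingers": 1},
  {"wx": 0, "wy": 0, "wz": 0, "x": 50.1, "y": -39.3, "z": -1.5, "fingers": 1},
  {"wx": 0, "wy": 0, "wz": 0, "x": 50.3, "y": -47.1, "z": -1.7, "fingers": 1},
  {"wx": 0, "wy": 0, "wz": 0, "x": 49.2, "y": -54.9, "z": -1.8, "fingers": 1},
  {"wx": 0, "wy": 0, "wz": 0, "x": 46.8, "y": -62.3, "z": -2, "fingers": 1},
  {"wx": 0, "wy": 0, "wz": 0, "x": 46.8, "y": -62.3, "z": -2, "fingers": 1},
])

```text
time: 18.62
tool_pos: [0.5661, -0.1812, 0.1229]
tcp_rot: [0.566, 1.495, -0.568]
wrist_force: [-3.0, -0.3, -1.6]
width: 0.241
```

```bash
python3 - <<'E'
from h import *
st();s=grab('scene','14');hubz(s)
E
```

```text
t 18.62 pos [ 566.1 -181.2  122.9] yAng 48.5 tilt [-1.    -0.001  0.001] q [-0.35  0.23  1.9  -0.    1.01 -1.2 ] F [-3.  -0.3 -1.6] T [-0.02  0.49 -0.04] w 20.5
hub 52 [0.0834 0.0847 0.0859] 0.0838 [ 0.5266 -0.1612]
```

```bash
python3 - <<'E'
from h import *
a=np.radians(-23.1)
for k in range(1,28):
    th=-23.1-10*k; b=np.radians(th);print(round(th,1),np.round([45*(np.cos(b)-np.cos(a)),45*(np.sin(b)-np.sin(a)),-k*10/60],1).tolist())
E
```

```text
-33.1 [-3.7, -6.9, -0.2]
-43.1 [-8.5, -13.1, -0.3]
-53.1 [-14.4, -18.3, -0.5]
-63.1 [-21.0, -22.5, -0.7]
-73.1 [-28.3, -25.4, -0.8]
-83.1 [-36.0, -27.0, -1.0]
-93.1 [-43.8, -27.3, -1.2]
-103.1 [-51.6, -26.2, -1.3]
-113.1 [-59.0, -23.7, -1.5]
-123.1 [-66.0, -20.0, -1.7]
-133.1 [-72.1, -15.2, -1.8]
-143.1 [-77.4, -9.4, -2.0]
-153.1 [-81.5, -2.7, -2.2]
-163.1 [-84.4, 4.6, -2.3]
-173.1 [-86.1, 12.2, -2.5]
-183.1 [-86.3, 20.1, -2.7]
-193.1 [-85.2, 27.9, -2.8]
-203.1 [-82.8, 35.3, -3.0]
-213.1 [-79.1, 42.2, -3.2]
-223.1 [-74.2, 48.4, -3.3]
-233.1 [-68.4, 53.6, -3.5]
-243.1 [-61.8, 57.8, -3.7]
-253.1 [-54.5, 60.7, -3.8]
-263.1 [-46.8, 62.3, -4.0]
-273.1 [-39.0, 62.6, -4.2]
-283.1 [-31.2, 61.5, -4.3]
-293.1 [-23.7, 59.0, -4.5]
```

Request:
play_rows([
  {"wx": 0, "wy": 0, "wz": 0, "x": -3.7, "y": -6.9, "z": -0.2, "fingers": 1},
  {"wx": 0, "wy": 0, "wz": 0, "x": -8.5, "y": -13.1, "z": -0.3, "fingers": 1},
  {"wx": 0, "wy": 0, "wz": 0, "x": -14.4, "y": -18.3, "z": -0.5, "fingers": 1},
  {"wx": 0, "wy": 0, "wz": 0, "x": -21, "y": -22.5, "z": -0.7, "fingers": 1},
  {"wx": 0, "wy": 0, "wz": 0, "x": -28.3, "y": -25.4, "z": -0.8, "fingers": 1},
  {"wx": 0, "wy": 0, "wz": 0, "x": -36, "y": -27, "z": -1, "fingers": 1},
  {"wx": 0, "wy": 0, "wz": 0, "x": -43.8, "y": -27.3, "z": -1.2, "fingers": 1},
  {"wx": 0, "wy": 0, "wz": 0, "x": -51.6, "y": -26.2, "z": -1.3, "fingers": 1},
  {"wx": 0, "wy": 0, "wz": 0, "x": -59, "y": -23.7, "z": -1.5, "fingers": 1},
  {"wx": 0, "wy": 0, "wz": 0, "x": -66, "y": -20, "z": -1.7, "fingers": 1},
  {"wx": 0, "wy": 0, "wz": 0, "x": -72.1, "y": -15.2, "z": -1.8, "fingers": 1},
  {"wx": 0, "wy": 0, "wz": 0, "x": -77.4, "y": -9.4, "z": -2, "fingers": 1},
  {"wx": 0, "wy": 0, "wz": 0, "x": -77.4, "y": -9.4, "z": -2, "fingers": 1},
])

```text
time: 20.3
tool_pos: [0.4878, -0.1887, 0.1204]
tcp_rot: [0.567, 1.498, -0.566]
wrist_force: [0.2, 0.4, -0.8]
width: 0.242
```

```bash
python3 - <<'E'
from h import *
s=st();d=s['tool_pos'][:2]*1000-[524.5,-162.9];print(np.hypot(*d),np.degrees(np.arctan2(d[1],d[0])))
s=grab('scene','15');hubz(s)
a=np.radians(-143.1)
for k in range(1,16):
    th=-143.1-10*k; b=np.radians(th);print(round(th,1),np.round([45*(np.cos(b)-np.cos(a)),45*(np.sin(b)-np.sin(a)),-k*10/60],1).tolist())
E
```

```text
t 20.3 pos [ 487.8 -188.7  120.4] yAng 48.5 tilt [-1.    -0.    -0.002] q [-0.42  0.1   2.06  0.    0.99 -1.26] F [ 0.2  0.4 -0.8] T [ 0.07  0.03 -0.03] w 20.6
44.865061310709265 -144.8440905469022
hub 44 [0.0817 0.0831 0.0844] 0.0822 [ 0.5261 -0.161 ]
-153.1 [-4.1, 6.7, -0.2]
-163.1 [-7.1, 13.9, -0.3]
-173.1 [-8.7, 21.6, -0.5]
-183.1 [-8.9, 29.5, -0.7]
-193.1 [-7.8, 37.2, -0.8]
-203.1 [-5.4, 44.7, -1.0]
-213.1 [-1.7, 51.6, -1.2]
-223.1 [3.1, 57.8, -1.3]
-233.1 [9.0, 63.0, -1.5]
-243.1 [15.6, 67.1, -1.7]
-253.1 [22.9, 70.1, -1.8]
-263.1 [30.6, 71.7, -2.0]
-273.1 [38.4, 72.0, -2.2]
-283.1 [46.2, 70.8, -2.3]
-293.1 [53.6, 68.4, -2.5]
```

Tracking well. I'll continue to about −281°, which is one full turn past the drop.

Request:
play_rows([
  {"wx": 0, "wy": 0, "wz": 0, "x": -4.1, "y": 6.7, "z": -0.2, "fingers": 1},
  {"wx": 0, "wy": 0, "wz": 0, "x": -7.1, "y": 13.9, "z": -0.3, "fingers": 1},
  {"wx": 0, "wy": 0, "wz": 0, "x": -8.7, "y": 21.6, "z": -0.5, "fingers": 1},
  {"wx": 0, "wy": 0, "wz": 0, "x": -8.9, "y": 29.5, "z": -0.7, "fingers": 1},
  {"wx": 0, "wy": 0, "wz": 0, "x": -7.8, "y": 37.2, "z": -0.8, "fingers": 1},
  {"wx": 0, "wy": 0, "wz": 0, "x": -5.4, "y": 44.7, "z": -1, "fingers": 1},
  {"wx": 0, "wy": 0, "wz": 0, "x": -1.7, "y": 51.6, "z": -1.2, "fingers": 1},
  {"wx": 0, "wy": 0, "wz": 0, "x": 3.1, "y": 57.8, "z": -1.3, "fingers": 1},
  {"wx": 0, "wy": 0, "wz": 0, "x": 9, "y": 63, "z": -1.5, "fingers": 1},
  {"wx": 0, "wy": 0, "wz": 0, "x": 15.6, "y": 67.1, "z": -1.7, "fingers": 1},
  {"wx": 0, "wy": 0, "wz": 0, "x": 22.9, "y": 70.1, "z": -1.8, "fingers": 1},
  {"wx": 0, "wy": 0, "wz": 0, "x": 30.6, "y": 71.7, "z": -2, "fingers": 1},
  {"wx": 0, "wy": 0, "wz": 0, "x": 38.4, "y": 72, "z": -2.2, "fingers": 1},
  {"wx": 0, "wy": 0, "wz": 0, "x": 44, "y": 71.3, "z": -2.3, "fingers": 1},
  {"wx": 0, "wy": 0, "wz": 0, "x": 44, "y": 71.3, "z": -2.3, "fingers": 1},
  {"wx": 0, "wy": 0, "wz": 0, "x": 44, "y": 71.3, "z": -2.3, "fingers": 1},
], grip_force=60)

```text
time: 22.35
tool_pos: [0.5335, -0.1185, 0.1187]
tcp_rot: [0.567, 1.494, -0.566]
wrist_force: [0.9, -2.9, -1.1]
width: 0.234
```

```bash
python3 - <<'E'
from h import *
s=st();d=s['tool_pos'][:2]*1000-[524.5,-162.9];print(np.hypot(*d),np.degrees(np.arctan2(d[1],d[0])))
s=grab('scene','16');hubz(s);crop(s,150,130,270,250,5,'b16')
a=cv2.resize(s['frame'][240:310,330:400],(400,400),interpolation=cv2.INTER_CUBIC);cv2.imwrite('pics/k16.png',a[:,:,::-1])
E
```

```text
t 22.35 pos [ 533.5 -118.5  118.7] yAng 48.5 tilt [-1.     0.001  0.001] q [-0.26  0.15  2.01  0.    0.98 -1.11] F [ 0.9 -2.9 -1.1] T [-0.57 -0.01 -0.09] w 19.9
45.29527321466772 78.56287927610029
hub 47 [0.0801 0.0811 0.0821] 0.0809 [ 0.526  -0.1622]
```

View pics/b16.png

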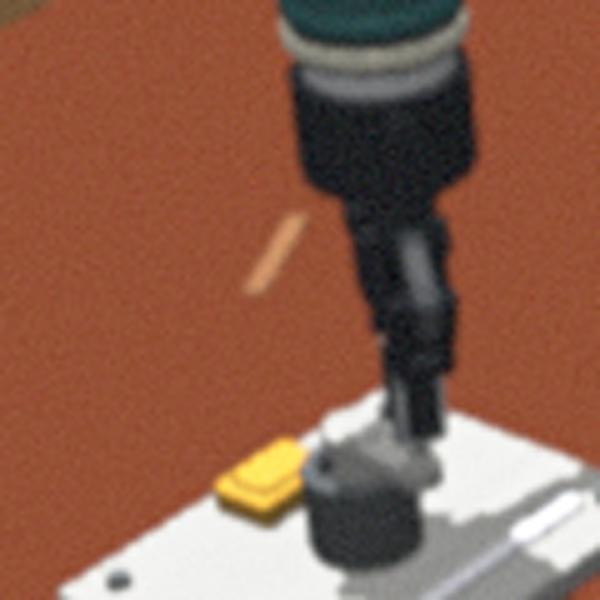

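View pics/scene_16.png

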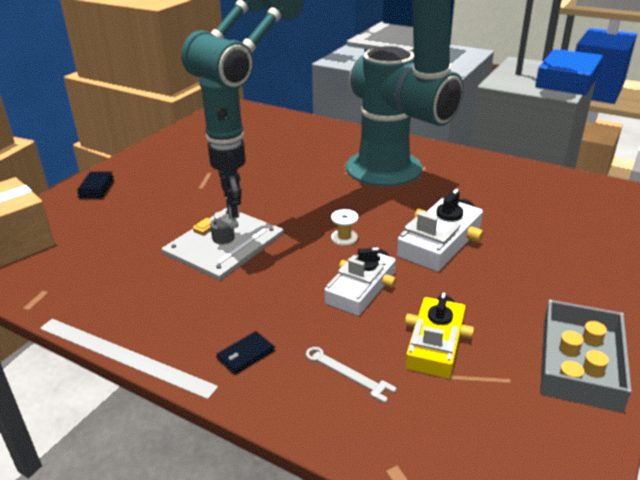

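Request:
play_rows([
  {"wx": 0, "wy": 0, "wz": 0, "x": 0, "y": 0, "z": 0, "fingers": 1},
  {"wx": 0, "wy": 0, "wz": 0, "x": 0, "y": 0, "z": 0, "fingers": 1},
  {"wx": 0, "wy": 0, "wz": 0, "x": 0, "y": 0, "z": 0, "fingers": 1},
  {"wx": 0, "wy": 0, "wz": 0, "x": 0, "y": 0, "z": 0, "fingers": 1},
])

```text
time: 22.9
tool_pos: [0.5333, -0.1185, 0.1188]
tcp_rot: [0.567, 1.494, -0.567]
wrist_force: [0.5, -2.8, -0.6]
width: 0.239
```

```bash
python3 - <<'E'
from h import *
st();t=grab('top','17');s=grab('scene','17');hubz(s)
P,m=sel(t,.45,.52,.15,.23,.077,.09);q=P[:,:2]-P[:,:2].mean(0);V=np.linalg.eigh(q.T@q)[1];print('knob',P.mean(0),np.degrees(np.arctan2(V[1,1],V[0,1])))
P,m=sel(t,.525,.6,.15,.23,.077,.09);print('tab',P.mean(0))
s=monitor.read_state();print(s['joint_vel'].round(3))
finish_job()
E
```

```text
t 22.9 pos [ 533.3 -118.5  118.8] yAng 48.5 tilt [-1.     0.     0.001] q [-0.26  0.15  2.01 -0.    0.98 -1.11] F [ 0.5 -2.8 -0.6] T [-0.59 -0.24  0.01] w 20.3
hub 44 [0.0787 0.0803 0.0822] 0.0801 [ 0.5261 -0.1622]
knob [0.48851591 0.18930108 0.08168853] 124.21990451367819
tab [0.53957621 0.1888744  0.08241883]
[-0.001 -0.     0.001 -0.003  0.002 -0.001]
the job is handed in; nothing more can be done
```

The job is done and was handed in at about 23 s of the 72 s allowed. The gripper still holds the crank handle at 60 N and isn't moving.

- **Knob:** I turned it about 53° clockwise on the smaller white regulator. At the last check the pointer read 124.2°, against a mark measured at 122.5–125°. One rougher reading of the half-hidden rib gave 127°.
- **Lock fork:** It is fully home. It hit a stop that did not give at 13 N, and the tab now sits 51 mm from the knob axis (86 mm less the 35 mm travel).
- **Bolt:** I turned it backward until the hub fell about 5–6 mm, somewhere between crank angles 79° and 87°. I went on to 97° before turning forward. It now stands at 78.6°, between 1.00 and 1.02 turns past the drop. The hub sits about 12 mm below its highest point, as expected for a started thread.
- **Forces and surroundings:** Contact forces stayed small at every check; the largest was about 24 N, while gripping the knob. The last full picture shows the spool, blanks, wrench and die where they started.

Two checks are weaker than the rest. The drop angle is only known to about ±4.5°. The starting depth read 2.3 mm in the pictures but works out to about 1.8 mm from the drop angle, which is within the camera error.

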